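# Run the palette trays through their travel and reject the one that binds

### The arm

A 7-joint arm with a two-finger parallel gripper is mounted at the origin on the work surface. World frame = base frame: x ahead of the robot, y to its left, z up, the work surface at z = 0. Lengths are in mm, angles in rad, forces in N, time in s.
With the tool pointing down it reaches from about 425 to 800 mm from the base axis. Payload 8.3 kg.
Tool frame: the origin (TCP) lies midway between the tips of the shut fingers; the grasp point (between the pads) lies 19 mm behind it; x points along the fingers, y is the direction in which the jaws open and shut, and the axes are right-handed (so a half turn about x gives the same grasp; the last joint's range is limited). The gripper opens to 85 mm and grips with 20 to 120 N. Pads are 22 mm wide; open, the fingers measure 114 mm over their backs; the gripper's body (76 mm by 85 mm) begins 54 mm behind the grasp point. The pads swing forward as they close: fully open they stand 13 mm farther back than shut.
Start: joints at [1.084, 0.383, 0.016, 1.37, -0.006, 1.388, -0.046], TCP at [257.051, -569.672, 203.979] pointing down, gripper open.
Joint ranges: [-2.95, 2.95], [-0.25, 2.06], [-1.52, 1.56], [0.18, 2.33], [-1.44, 4.58], [0.02, 2.06], [-3.01, 3.01]. Speed limits (rad/s): [2.39, 2.39, 3.01, 3.01, 3.14, 3.14, 3.14].

### API

Orientations are given as [roll, pitch, yaw] about the fixed x, y, z axes, in that order (R = Rz(yaw) Ry(pitch) Rx(roll)).
In Python, from cell import bot, read_camera gives the robot as it stands.
- The arm moves only by the tool play_rows, never from a script. Its argument "commands" is a list that holds one entry, the list of rows, each a list of 5 numbers: the shift along the tool's x, y, z as a fraction of full scale, then the turn about the tool's x as a fraction of full scale, then the gripper's target within -1 to 1 (fully open at 1, half-way at 0, shut at -1). In form: [[[x, y, z, yaw, claw], ...]]. A call has 1 to 5 rows; each row shifts and turns the commanded pose from where the row before left it, along the tool's axes as they then stand; what a row does not reach is not made up. Full scale, the value 1, is 0.04 m for a shift and 180 degrees for a turn. A row lasts 1/10 s, in which the tool goes at most 50 mm and 8.59 degrees, less where a joint would pass 70% of its speed; a pose out of reach is approached as far as the arm can. A call with a number of a shift or a turn outside -1 to 1 is refused whole. A call with a gripper value outside its range is refused whole. The fingers move at their own pace and stop on an object; "grip_force" is the grip in N (left out, the last holds). Time passes only in rows, so rows that do not move let the fingers close. It gives the time, the measured TCP pose, the force and the opening at its end, in the units of the state.
- bot.observe(): the state, without advancing time (a new reading comes with each control period).
- read_camera(name): name is "scene" or "top" or "wrist"; returns a dict with "frame" (480x640x3 uint8, red, green, blue), "mtx" (3x3 intrinsics, pixels), "rvec" (rotation vector, rad) and "tvec" (3), from world to camera coordinates, as OpenCV has them. Camera axes: x right, y down, z forward; pixel columns grow to the right and rows downward; lengths in mm; the calibration is good to about 2 mm. A picture is of the moment at which its call begins. There is no depth.
- bot.job_done(): hands the job in, once; it reports no verdict.
The state is a dict: "clock": time; "q": joint angles; "qvel": joint speeds; "effort": joint torques, N m; "eef_pos": TCP position; "eef_rot": TCP orientation; "wrist_force": force on the tool from outside, world axes, zero at the start; "ft_torque": the same for the moment, N m; "opening": opening from 0.0 (shut) to 1.0 (fully open).
Only numpy, scipy, OpenCV 4.12 (cv2) and the standard library are available. Lean on these libraries where they do the work, as an engineer would, in place of code of your own. Each camera call takes 0.05 s, during which the arm holds its last target.

### The job

Check the three sliding make-up trays, one of which binds: first push all three fully home, then draw each one out towards you by its lip as far as it will go without forcing it, leaving each where it stops. When all three have been tried, leave the two free ones fully out, push the one that stuck part-way fully home again and tip its red flag (only that one) all the way back. Go gently, and leave the bottle, jar and cup around the rack where they stand.

Things in the scene. Friction and masses are not known exactly. Their poses are not given: they have to be found in the camera images.
- rack: Palette rack, fixed to the table: black base 200 x 385 x 12 mm, aluminium hood over its far half (top 60 mm above the table), three sliding make-up trays side by side (122 mm apart) and three red flags on the hood. Origin: centre of the underside, on the table. Its x axis points from the trays' fronts to the hood (away from the robot, to within 0.2 rad), z up; trays slide out along -x. The hood begins at x = 0 of this frame.
- tray1 (a joint): Travel of the left (robot's +y) tray in m: 0 = fully home, 0.070 = fully out (towards the robot). It stands a little ajar (10 to 25 mm) at the start. A free tray takes 1.5 to 4 N and reaches 0.070; exactly one of the three (it differs from run to run) meets a stop hidden under the hood somewhere between 0.033 and 0.057 and then resists like a wall. It runs freely back from there and stays wherever it is left.
- tray1_lip (a point): Middle of the top edge of the left (robot's +y) tray's upright white front lip (8 mm thick, 102 wide, 15 to 57 mm above the table); moves with the tray; at x = -0.076 of the rack frame when home. Behind it the tray is open, 94 mm wide inside, pans' tops at 22 mm, 72 mm to the hood when home. In front: 20 mm of 12 mm high base, then free table. Rails 22 mm high run between trays.
- flag1 (a joint): Red flag of the left (robot's +y) tray, hinged on the hood's top, rad: 0 = leaning forward towards the robot (0.6 rad from upright), 0.6 = upright, 1.2 = tipped fully back against its stop (reject). Starts between 0 and 0.12; stiff enough to stay where it is left (about 1 N at its edge).
- flag1_tip (a point): Middle of the top edge of the left (robot's +y) tray's red flag, a plate 70 mm wide, 60 mm high, 5 mm thick. The hinge axis runs along the rack's y, 30 mm behind the hood's front edge and 66 mm above the table; this point is 64 mm from it.
- tray2 (a joint): Travel of the middle tray in m: 0 = fully home, 0.070 = fully out (towards the robot). It stands a little ajar (10 to 25 mm) at the start. A free tray takes 1.5 to 4 N and reaches 0.070; exactly one of the three (it differs from run to run) meets a stop hidden under the hood somewhere between 0.033 and 0.057 and then resists like a wall. It runs freely back from there and stays wherever it is left.
- tray2_lip (a point): Middle of the top edge of the middle tray's upright white front lip (8 mm thick, 102 wide, 15 to 57 mm above the table); moves with the tray; at x = -0.076 of the rack frame when home. Behind it the tray is open, 94 mm wide inside, pans' tops at 22 mm, 72 mm to the hood when home. In front: 20 mm of 12 mm high base, then free table. Rails 22 mm high run between trays.
- flag2 (a joint): Red flag of the middle tray, hinged on the hood's top, rad: 0 = leaning forward towards the robot (0.6 rad from upright), 0.6 = upright, 1.2 = tipped fully back against its stop (reject). Starts between 0 and 0.12; stiff enough to stay where it is left (about 1 N at its edge).
- flag2_tip (a point): Middle of the top edge of the middle tray's red flag, a plate 70 mm wide, 60 mm high, 5 mm thick. The hinge axis runs along the rack's y, 30 mm behind the hood's front edge and 66 mm above the table; this point is 64 mm from it.
- tray3 (a joint): Travel of the right (-y) tray in m: 0 = fully home, 0.070 = fully out (towards the robot). It stands a little ajar (10 to 25 mm) at the start. A free tray takes 1.5 to 4 N and reaches 0.070; exactly one of the three (it differs from run to run) meets a stop hidden under the hood somewhere between 0.033 and 0.057 and then resists like a wall. It runs freely back from there and stays wherever it is left.
- tray3_lip (a point): Middle of the top edge of the right (-y) tray's upright white front lip (8 mm thick, 102 wide, 15 to 57 mm above the table); moves with the tray; at x = -0.076 of the rack frame when home. Behind it the tray is open, 94 mm wide inside, pans' tops at 22 mm, 72 mm to the hood when home. In front: 20 mm of 12 mm high base, then free table. Rails 22 mm high run between trays.
- flag3 (a joint): Red flag of the right (-y) tray, hinged on the hood's top, rad: 0 = leaning forward towards the robot (0.6 rad from upright), 0.6 = upright, 1.2 = tipped fully back against its stop (reject). Starts between 0 and 0.12; stiff enough to stay where it is left (about 1 N at its edge).
- flag3_tip (a point): Middle of the top edge of the right (-y) tray's red flag, a plate 70 mm wide, 60 mm high, 5 mm thick. The hinge axis runs along the rack's y, 30 mm behind the hood's front edge and 66 mm above the table; this point is 64 mm from it.
- bottle: Green glass bottle, 56 mm across, 150 mm high, standing left of the rack; origin at the centre of its underside. Bystander.
- jar: White cream jar with black lid, 68 mm across, 60 mm high, right of the rack; origin at the centre of its underside. Bystander.
- pot: Aluminium brush cup, 76 mm across, 85 mm high, left of the rack and nearer the robot than the bottle; origin at the centre of its underside. Bystander.

How it is judged:
By the outcome, as a careful person would: the job done as asked, in the order asked, and still so for the second after the job is handed in, with the robot touching nothing.
It also fails if it takes over 72 s, if anything falls off the work surface, if the arm or the gripper's body presses on something with over 40 N, if the wrist force passes 120 N, or if a joint passes its speed limit or range.

## Working session

There is one attempt and no reset: what is moved stays moved. The work goes in short steps, Python scripts to look and compute and a tool call to move; the robot and the scene stay as the last step left them, time stands still between calls to the robot, and variables do not carry over. Pictures are saved under pics/ and viewed, and the job is handed in when it is done.

Besides the shell and the picture viewer there is one more tool, called after ">>>" in YAML: its name, and indented under it one key for each argument. play_rows: Moves the arm, as the interface text tells. Shift numbers are shares of 0.04 m and turn numbers shares of 180 degrees, none past 1 either way. Its arguments: {"type":"object","properties":{"commands":{"type":"array","items":{"type":"array","items":{"type":"array","items":{"type":"number","minimum":-1,"maximum":1}}}},"grip_force":{"type":"number"}},"required":["commands"]}

```bash
mkdir -p pics; ls; python3 - <<'E'
from cell import bot, read_camera
import cv2
print(bot.observe())
for n in ("scene","top"):
    c=read_camera(n); cv2.imwrite(f"pics/{n}0.png",c["frame"][:,:,::-1]); print(n,c["mtx"].tolist(),c["rvec"],c["tvec"])
E
```

```text
pics
{'clock': 0.0, 'q': array([ 1.08408382,  0.38425863,  0.01636023,  1.37114603, -0.0062899 ,
        1.38818209, -0.04649787]), 'qvel': array([ 0.00016564,  0.00057605, -0.00043881, -0.00130749, -0.00032941,
       -0.00122053,  0.00162717]), 'effort': array([-3.23558270e-04, -6.27606869e+01,  8.43992550e-01, -3.71821046e+01,
        1.65096775e-02,  1.43028953e-02,  8.71156476e-05]), 'eef_pos': array([ 256.83567011, -569.19068331,  202.9697211 ]), 'eef_rot': array([-1.55018101,  1.56885161,  2.01530467]), 'wrist_force': array([ 0.6814945 , -0.84628535,  0.11654275]), 'ft_torque': array([-0.02050257, -0.00554945,  0.00895096]), 'opening': 1.0040118302310357}
scene [[513.9948585051173, 0.0, 309.86293798332326], [0.0, 513.9948585051173, 238.2207118076704], [0.0, 0.0, 1.0]] [ 0.64000884  2.62503823 -1.1411747 ] [ 526.82081998 -108.16007858 1417.60382609]
top [[512.9683793254819, 0.0, 318.2392052341643], [0.0, 512.9683793254819, 244.02613630293467], [0.0, 0.0, 1.0]] [ 2.19832403 -2.14366504  0.14281946] [  -6.87405288  597.55927207 1029.69829869]
```

View pics/scene0.png

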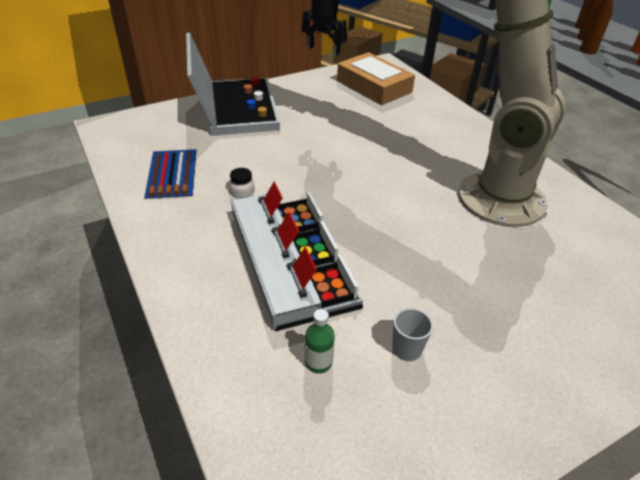

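View pics/top0.png

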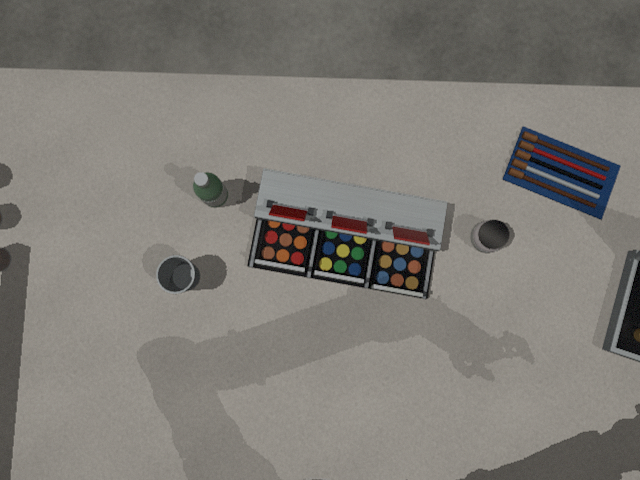

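The top view shows the rack at about (255..450, 170..297) with the lips at (282,266), (340,278) and (397,290). I'll measure it at a larger scale.

```bash
cat > h.py <<'E'
import numpy as np, cv2
from cell import bot, read_camera
def cam(n):
    c=read_camera(n); R,_=cv2.Rodrigues(np.array(c["rvec"],float)); return c["frame"],np.array(c["mtx"]),R,np.array(c["tvec"],float).ravel()
def ray(c,uv,z):
    _,K,R,t=c; o=-R.T@t; d=R.T@(np.linalg.inv(K)@np.array([uv[0],uv[1],1.])); return o+d*(z-o[2])/d[2]
def proj(c,P):
    _,K,R,t=c; p=K@(R@np.array(P,float)+t); return p[:2]/p[2]
E
python3 - <<'E'
from h import *
c=cam("top"); f=c[0]
o=f[150:310,230:470]; cv2.imwrite("pics/crop0.png",cv2.resize(o,(720,480),interpolation=cv2.INTER_CUBIC)[:,:,::-1])
hsv=cv2.cvtColor(f,cv2.COLOR_RGB2HSV)
s=bot.observe(); print(c[0].dtype, -c[2].T@c[3])
g=cv2.cvtColor(f,cv2.COLOR_RGB2GRAY)
# dark mask of rack base/trays
m=(g<60).astype(np.uint8); m[:150]=0;m[310:]=0;m[:,:240]=0;m[:,460:]=0
n,l,st,ce=cv2.connectedComponentsWithStats(m)
for i in range(1,n):
    if st[i,4]>30: print(st[i],ce[i])
for u in (270,282,295,330,340,350,385,397,410):
    print(u,g[255:302,u].tolist())
E
```

```text
uint8 [ 476.69092795   25.50298582 1090.65039288]
[267 200  47  21 422] [288.29383886 211.23933649]
[326 211  46  22 419] [348.01670644 223.19809069]
[ 248  218  187   80 4745] [339.31780822 256.79641728]
[385 226  47  17 350] [409.63142857 234.28285714]
270 [97, 95, 100, 80, 26, 5, 83, 142, 158, 163, 135, 52, 19, 32, 13, 72, 128, 143, 142, 145, 145, 144, 141, 144, 144, 144, 142, 144, 147, 146, 145, 148, 145, 148, 147, 146, 144, 147, 144, 147, 146, 144, 144, 147, 147, 143, 140]
282 [102, 102, 102, 102, 102, 102, 76, 28, 65, 134, 162, 159, 137, 69, 29, 25, 20, 37, 114, 151, 148, 145, 146, 143, 142, 145, 149, 150, 149, 148, 146, 140, 143, 143, 145, 144, 144, 142, 141, 143, 144, 149, 145, 144, 145, 147, 144]
295 [65, 63, 71, 69, 69, 67, 70, 68, 59, 24, 14, 125, 161, 157, 149, 113, 42, 16, 29, 19, 105, 147, 145, 143, 143, 142, 142, 142, 144, 144, 140, 143, 142, 145, 144, 145, 146, 143, 142, 143, 140, 141, 143, 143, 144, 144, 142]
330 [15, 20, 7, 6, 73, 121, 138, 143, 143, 146, 143, 139, 125, 83, 29, 22, 1, 17, 123, 163, 158, 147, 94, 44, 16, 22, 81, 131, 149, 147, 143, 147, 148, 144, 146
[... 420 characters left out ...]
, 133, 133, 129, 129, 128, 125, 124, 126, 132, 133, 132, 126, 122, 122]
385 [95, 110, 104, 109, 110, 110, 111, 109, 107, 108, 111, 113, 100, 48, 15, 15, 44, 73, 88, 85, 88, 76, 71, 72, 77, 70, 76, 75, 51, 0, 0, 121, 163, 157, 144, 100, 71, 115, 133, 129, 128, 126, 125, 122, 127, 125, 124]
397 [25, 25, 33, 68, 86, 84, 84, 83, 82, 80, 77, 79, 81, 85, 74, 43, 12, 21, 48, 80, 81, 81, 86, 86, 87, 84, 82, 85, 87, 85, 71, 26, 9, 108, 153, 155, 155, 122, 58, 103, 135, 128, 126, 129, 130, 129, 127]
410 [20, 16, 19, 18, 13, 26, 57, 87, 97, 95, 98, 97, 92, 97, 100, 97, 82, 36, 12, 12, 20, 71, 100, 94, 95, 97, 97, 97, 94, 98, 93, 100, 101, 75, 16, 53, 124, 156, 156, 132, 64, 97, 133, 130, 127, 128, 129]
```

View pics/crop0.png

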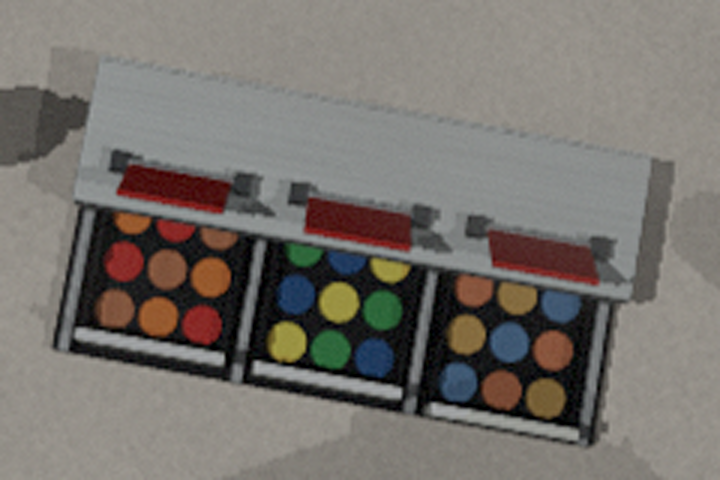

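```bash
cat > meas.py <<'E'
from h import *
def fit(c, verbose=True):
    f=c[0]; hc={}
    px=dict(BL=(262.7,170),BR=(448.3,202.3),FR=(440,250),FL=(255.7,217.3))
    P={k:ray(c,v,60)[:2] for k,v in px.items()}
    return P
E
python3 - <<'E'
from meas import *
c=cam("top"); P=fit(c)
for k,v in P.items(): print(k,v.round(1))
yv=P["FL"]-P["FR"]; yb=P["BL"]-P["BR"]; print(np.hypot(*yv),np.hypot(*yb)); 
print("yaw",-np.arctan2(yv[0],yv[1]),-np.arctan2(yb[0],yb[1]))
yaw=-(np.arctan2(yv[0],yv[1])+np.arctan2(yb[0],yb[1]))/2
O=(P["FL"]+P["FR"])/2; print("O",O,"depth",np.array([np.cos(yaw),np.sin(yaw)])@((P["BL"]+P["BR"])/2-O))
# front edge of base z=12 : columns, last dark -> bright
f=c[0]; g=cv2.cvtColor(f,cv2.COLOR_RGB2GRAY).astype(float)
ed=[];lf=[]
for u in list(range(262,302))+list(range(322,360))+list(range(380,421)):
    v0=264+(u-270)*0.205
    col=g[:,u]; v=int(v0-15)
    # lip: max brightness near
    seg=col[int(v0-6):int(v0+9)]
    v1=int(v0-6)+int(np.argmin(np.abs(np.arange(len(seg))-6)*0+ -seg*0+0))
    ed.append(u)
rot=np.array([[np.cos(yaw),-np.sin(yaw)],[np.sin(yaw),np.cos(yaw)]])
# resample top view into rack frame at z=57 (pure lookup of pixel rows along rack x)
for name,yy in (("t1",122),("t2",0),("t3",-122)):
  for dy in (-30,0,30):
    xs=np.arange(-130,-60,2.); pts=[proj(c,[*(O+rot@np.array([x,yy+dy])),57]) for x in xs]
    m=np.array(pts,np.float32)
    vals=cv2.remap(g.astype(np.float32),m[None,:,0],m[None,:,1],cv2.INTER_LINEAR)[0]
    print(name,dy,list(zip(xs.astype(int),vals.astype(int))))
E
```

```text
BL [744.4 126.2]
BR [ 687.7 -256.1]
FR [ 588.9 -238.7]
FL [645.8 136.8]
379.85843754513684 386.527092850848
yaw -0.15050603987077987 -0.1472283086241003
O [617.34018237 -50.94600689] depth 99.70754105989003
t1 -30 [(np.int64(-130), np.int64(147)), (np.int64(-128), np.int64(145)), (np.int64(-126), np.int64(145)), (np.int64(-124), np.int64(146)), (np.int64(-122), np.int64(143)), (np.int64(-120), np.int64(141)), (np.int64(-118), np.int64(141)), (np.int64(-116), np.int64(143)), (np.int64(-114), np.int64(144)), (np.int64(-112), np.int64(143)), (np.int64(-110), np.int64(142)), (np.int64(-108), np.int64(142)), (np.int64(-106), np.int64(142)), (np.int64(-104), np.int64(144)), (np.int64(-102), np.int64(122)), (np.int64(-100), np.int64(57)), (np.int64(-98), np.int64(25)), (np.int64(-96), np.int64(27)), (np.int64(-94), np.int64(34)), (np.int64(-92), np.int64(80)), (np.int64(-90), np.int64(135)), (np.int64(-88), np.int64(156)), (np.int64(-86), np.int64(159)), (np.int64(-84), np.int64(146)), (np.int64(-82), np.int64(81)), (np.int64(-80), np.int64(16)), (np.int64(-78), np.int64(37)), (np.int64(-76
[... 8556 characters left out ...]
nt64(132)), (np.int64(-104), np.int64(120)), (np.int64(-102), np.int64(81)), (np.int64(-100), np.int64(85)), (np.int64(-98), np.int64(129)), (np.int64(-96), np.int64(153)), (np.int64(-94), np.int64(160)), (np.int64(-92), np.int64(135)), (np.int64(-90), np.int64(43)), (np.int64(-88), np.int64(2)), (np.int64(-86), np.int64(24)), (np.int64(-84), np.int64(50)), (np.int64(-82), np.int64(67)), (np.int64(-80), np.int64(75)), (np.int64(-78), np.int64(74)), (np.int64(-76), np.int64(72)), (np.int64(-74), np.int64(73)), (np.int64(-72), np.int64(74)), (np.int64(-70), np.int64(76)), (np.int64(-68), np.int64(79)), (np.int64(-66), np.int64(66)), (np.int64(-64), np.int64(39)), (np.int64(-62), np.int64(24))]
```

```bash
cat >> h.py <<'E'
from scipy.spatial.transform import Rotation as Ro
O=np.array([617.3,-50.9]); YAW=-0.149
ex=np.array([np.cos(YAW),np.sin(YAW)]); ey=np.array([-np.sin(YAW),np.cos(YAW)])
def st():
    s=bot.observe(); R=Ro.from_euler("xyz",s["eef_rot"]).as_matrix(); p=s["eef_pos"]
    d=p[:2]-O; rk=[d@ex,d@ey,p[2]]
    F=s["wrist_force"]
    print("t",round(float(s["clock"]),2),"rack",np.round(rk,1),"F(rack)",np.round([F[:2]@ex,F[:2]@ey,F[2]],1),"op",round(float(s["opening"]),2))
    a=np.degrees(np.arctan2(R[1,1],R[0,1])-YAW); print("tooly angle in rack deg",round((a+180)%360-180,2),"x.z",R[:,0].round(3),"q7",s["q"][6].round(2))
    return s,R,rk
def go(x,y,z):
    s,R,rk=st()
    W=np.array([*(O+ex*x+ey*y),z]); d=R.T@(W-s["eef_pos"]); print("need tool shift /40:",(d/40).round(2))
E
python3 - <<'E'
from h import *
s,R,rk=st(); print(R.round(3)); go(-91,122,200)
E
```

```text
t 0.2 rack [-279.4 -566.2  203.4] F(rack) [-0.7 -0.4 -0.2] op 1.0
tooly angle in rack deg -57.18 x.z [-0.001  0.001 -1.   ] q7 -0.05
[[-0.001  0.411 -0.911]
 [ 0.001 -0.911 -0.411]
 [-1.    -0.001  0.   ]]
t 0.2 rack [-279.4 -566.2  203.4] F(rack) [-0.7 -0.4 -0.2] op 1.0
tooly angle in rack deg -57.18 x.z [-0.001  0.001 -1.   ] q7 -0.05
need tool shift /40: [  0.1  -11.91 -13.28]
```

>>> play_rows:
  commands:
    - [[0, 0, 0, -0.045, -0.15], [0, 0, 0, -0.045, -0.15], [0, 0, 0, -0.045, -0.15], [0, 0, 0, -0.045, -0.15], [0, 0, 0, -0.045, -0.15]]
  grip_force: 20

```text
clock: 0.7
eef_pos: [256.9, -569.6, 203.7]
eef_rot: [-2.295, 1.57, 1.983]
wrist_force: [-0.7, 0.1, 0.9]
opening: 0.427
```

>>> play_rows:
  commands:
    - [[0, 0, 0, -0.045, -0.15], [0, 0, 0, -0.045, -0.15], [0, 0, 0, 0, -0.15], [0, 0, 0, 0, -0.15]]

```text
clock: 1.1
eef_pos: [256.9, -569.6, 203.7]
eef_rot: [-2.878, 1.57, 1.673]
wrist_force: [-0.2, -0.0, 0.6]
opening: 0.426
```

```bash
python3 -c "
from h import *
go(-90,-122,140)"
```

```text
t 1.1 rack [-279.4 -566.4  203.7] F(rack) [-0.2 -0.1  0.6] op 0.43
tooly angle in rack deg -0.73 x.z [-0.     0.001 -1.   ] q7 0.9
need tool shift /40: [  1.6    4.59 -11.17]
```

>>> play_rows:
  commands:
    - [[0, 0.4, -0.9, -0.004, -0.15], [0, 0.4, -0.9, 0, -0.15], [0, 0.4, -0.9, 0, -0.15], [0, 0.4, -0.9, 0, -0.15], [0, 0.4, -0.9, 0, -0.15]]

```text
clock: 1.6
eef_pos: [363.3, -401.9, 204.1]
eef_rot: [1.059, 1.571, -0.661]
wrist_force: [1.3, 0.7, -0.1]
opening: 0.427
```

>>> play_rows:
  commands:
    - [[0, 0.4, -0.9, 0, -0.15], [0, 0.4, -0.9, 0, -0.15], [0, 0.4, -0.9, 0, -0.15], [0, 0.4, -0.9, 0, -0.15], [0, 0.4, -0.9, 0, -0.15]]

```text
clock: 2.1
eef_pos: [468.4, -235.4, 204.2]
eef_rot: [1.122, 1.57, -0.597]
wrist_force: [1.0, 0.3, -0.4]
opening: 0.423
```

>>> play_rows:
  commands:
    - [[0, 0.4, -0.9, 0, -0.15], [0, 0.2, -0.9, 0, -0.15], [0, 0, -0.3, 0, -0.15], [0, 0, 0, 0, -0.15]]

```text
clock: 2.5
eef_pos: [504.1, -154.6, 204.2]
eef_rot: [2.819, 1.57, 1.105]
wrist_force: [0.4, -0.5, 0.2]
opening: 0.426
```

```bash
python3 -c "
from h import *
go(-95,-122,140)
c=cam('wrist');cv2.imwrite('pics/w1.png',c[0][:,:,::-1])"
```

```text
t 2.5 rack [ -96.5 -119.4  204.2] F(rack) [ 0.5 -0.5  0.2] op 0.43
tooly angle in rack deg 0.34 x.z [ 0.     0.001 -1.   ] q7 0.02
need tool shift /40: [1.6  0.04 0.07]
```

View pics/w1.png

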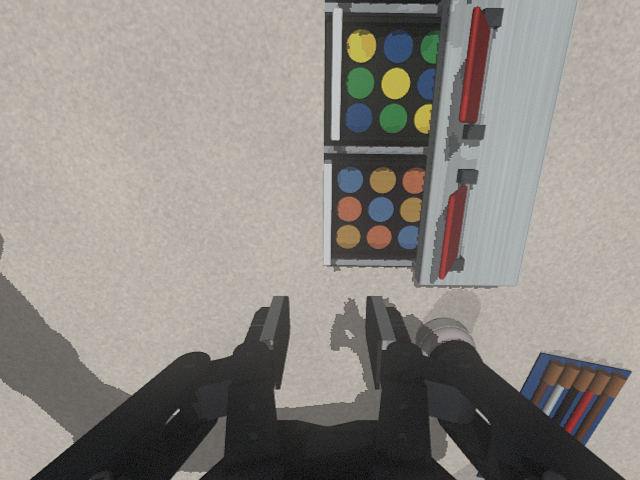

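The wrist view shows tray3's lip (col ~327, rows 160–265) midway between the fingers (cols ~288 and ~367), so I'll descend astride it.

>>> play_rows:
  commands:
    - [[0.8, 0, 0.07, 0, -0.15], [0.8, 0, 0, 0, -0.15], [0.8, 0, 0, 0, -0.15], [0.5, 0, 0, 0, -0.15], [0, 0, 0, 0, -0.15]]

```text
clock: 3.05
eef_pos: [500.1, -161.9, 85.0]
eef_rot: [-1.612, 1.565, 2.951]
wrist_force: [-0.4, -0.8, -0.3]
opening: 0.425
```

```bash
python3 -c "
from h import *
go(-95,-122,32)
c=cam('wrist');cv2.imwrite('pics/w2.png',c[0][:,:,::-1])"
```

```text
t 3.05 rack [ -99.4 -127.2   85. ] F(rack) [-0.3 -0.9 -0.3] op 0.42
tooly angle in rack deg -0.03 x.z [-0.006  0.001 -1.   ] q7 -0.01
need tool shift /40: [ 1.32  0.12 -0.13]
```

View pics/w2.png

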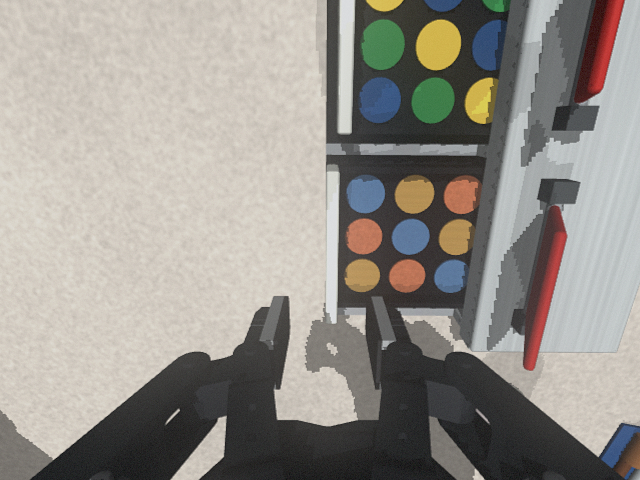

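>>> play_rows:
  commands:
    - [[0.3, 0.08, -0.12, 0, -0.15], [0.4, 0, 0, 0, -0.15], [0.4, 0, 0, 0, -0.15], [0.2, 0, 0, 0, -0.15], [0, 0, 0, 0, -0.15]]

```text
clock: 3.6
eef_pos: [506.9, -155.6, 35.5]
eef_rot: [-1.855, 1.57, 2.712]
wrist_force: [0.6, -0.2, -0.3]
opening: 0.421
```

```bash
python3 -c "
from h import *
go(-95,-122,32)
c=cam('wrist');cv2.imwrite('pics/w3.png',c[0][:,:,::-1])"
```

```text
t 3.6 rack [ -93.7 -119.9   35.5] F(rack) [ 0.7 -0.1 -0.3] op 0.42
tooly angle in rack deg 0.22 x.z [-0.001  0.    -1.   ] q7 -0.05
need tool shift /40: [ 0.09 -0.03  0.05]
```

View pics/w3.png

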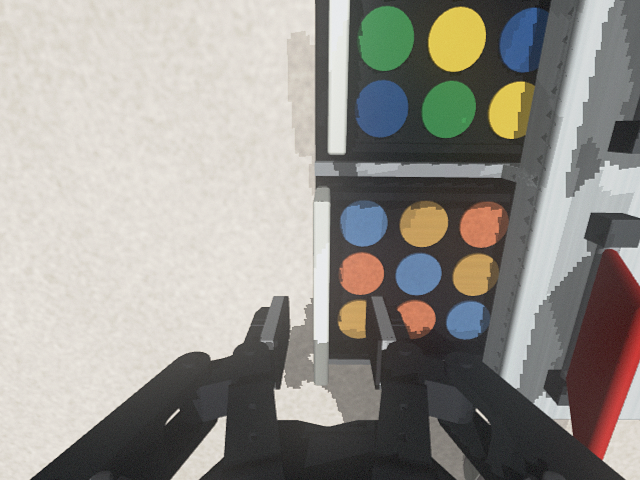

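>>> play_rows:
  commands:
    - [[0.05, 0.25, 0, 0, -0.15], [0, 0.1, 0, 0, -0.15], [0, 0.1, 0, 0, -0.15], [0, 0.1, 0, 0, -0.15], [0, 0, 0, 0, -0.15]]

```text
clock: 4.15
eef_pos: [529.5, -158.8, 34.1]
eef_rot: [1.99, 1.57, 0.275]
wrist_force: [0.2, -0.3, 0.2]
opening: 0.428
```

```bash
python3 -c "
from h import *
st()"
```

```text
t 4.15 rack [ -70.8 -119.7   34.1] F(rack) [ 0.2 -0.3  0.2] op 0.43
tooly angle in rack deg 0.25 x.z [ 0.001  0.    -1.   ] q7 -0.06
```

>>> play_rows:
  commands:
    - [[0, 0.08, 0, 0, -0.15], [0, 0.08, 0, 0, -0.15], [0, 0.05, 0, 0, -0.15]]

```text
clock: 4.45
eef_pos: [537.5, -160.0, 34.1]
eef_rot: [1.969, 1.571, 0.253]
wrist_force: [0.8, -1.5, 0.1]
opening: 0.423
```

```bash
python3 -c "
from h import *
st()
c=cam('wrist');cv2.imwrite('pics/w4.png',c[0][:,:,::-1])"
```

```text
t 4.45 rack [ -62.8 -119.8   34.1] F(rack) [ 1.1 -1.4  0.1] op 0.42
tooly angle in rack deg 0.24 x.z [ 0.  0. -1.] q7 -0.07
```

View pics/w4.png

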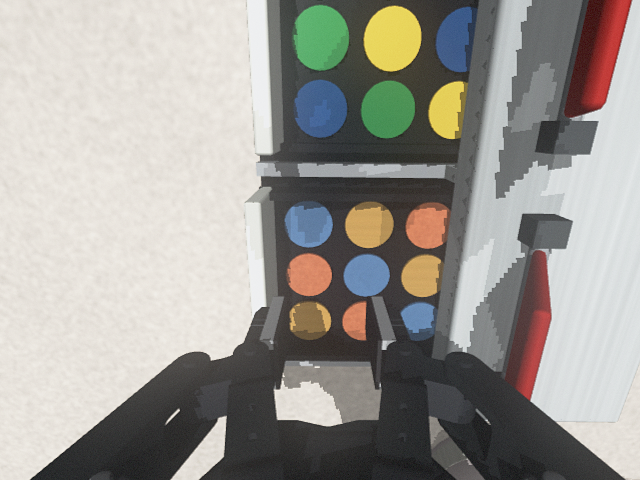

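```bash
python3 -c "
from h import *
st()
c=cam('wrist')
W=lambda x,y,z:[*(O+ex*x+ey*y),z]
print('cam',-c[2].T@c[3])
for n,P in dict(tcp=W(-62.8,-119.8,34),lipfar=W(-95.5,-71,57),lipnear=W(-95.5,-173,57),liphomefar=W(-76,-71,57),liphomenear=W(-76,-173,57),tipL=W(-80.8,-109,38),tipL2=W(-80.8,-109,57)).items(): print(n,proj(c,P).round())
t=cam('top');cv2.imwrite('pics/t4.png',cv2.resize(t[0][150:310,230:470],(720,480),interpolation=cv2.INTER_CUBIC)[:,:,::-1])
"
```

```text
t 4.5 rack [ -62.6 -119.7   34. ] F(rack) [-0.5  0.2 -0.1] op 0.43
tooly angle in rack deg 0.24 x.z [ 0.  0. -1.] q7 -0.07
cam [549.58639764 -78.57582141 204.27649148]
tcp [326. 283.]
lipfar [253. 205.]
lipnear [265. 390.]
liphomefar [297. 205.]
liphomenear [301. 390.]
tipL [293. 267.]
tipL2 [289. 283.]
```

View pics/t4.png

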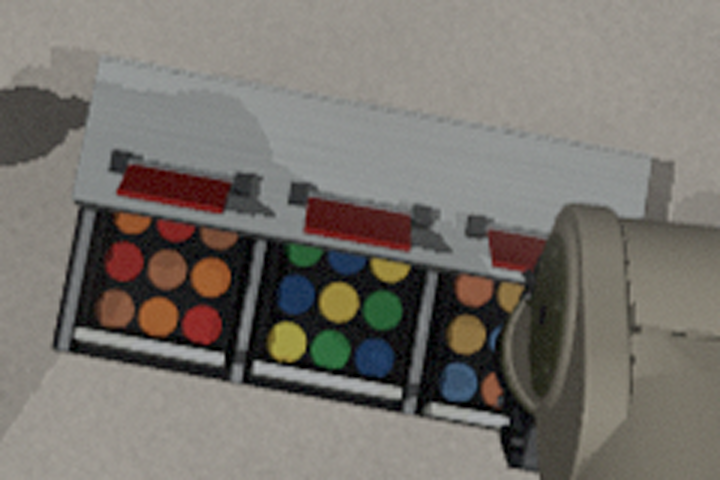

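```bash
python3 -c "
from h import *
c=cam('wrist')
for z in (34,45,55,60,65,70,80):
    r=[]
    for uv in ((283,297),(372,297),(274,385),(380,385)):
        p=ray(c,uv,z)[:2]-O; r.append((round(p@ex,1),round(p@ey,1)))
    print(z,r)
f=cam('scene')[0]; cv2.imwrite('pics/s4.png',cv2.resize(f[160:340,200:440],(800,600),interpolation=cv2.INTER_CUBIC)[:,:,::-1])
"
```

```text
34 [(np.float64(-87.5), np.float64(-128.9)), (np.float64(-37.4), np.float64(-128.6)), (np.float64(-95.4), np.float64(-190.2)), (np.float64(-29.5), np.float64(-189.9))]
45 [(np.float64(-86.0), np.float64(-122.9)), (np.float64(-39.1), np.float64(-122.7)), (np.float64(-93.4), np.float64(-180.3)), (np.float64(-31.7), np.float64(-180.0))]
55 [(np.float64(-84.5), np.float64(-117.6)), (np.float64(-40.6), np.float64(-117.4)), (np.float64(-91.5), np.float64(-171.4)), (np.float64(-33.7), np.float64(-171.1))]
60 [(np.float64(-83.8), np.float64(-114.9)), (np.float64(-41.4), np.float64(-114.7)), (np.float64(-90.5), np.float64(-166.9)), (np.float64(-34.7), np.float64(-166.6))]
65 [(np.float64(-83.1), np.float64(-112.2)), (np.float64(-42.1), np.float64(-112.0)), (np.float64(-89.6), np.float64(-162.4)), (np.float64(-35.6), np.float64(-162.1))]
70 [(np.float64(-82.4), np.float64(-109.5)), (np.float64(-42.9), np.float64(-109.3)), (np.float64(-88.6), np.float64(-157.9)), (np.float64(-36.6), np.float64(-157.6))]
80 [(np.float64(-81.0), np.float64(-104.1)), (np.float64(-44.4), np.float64(-104.0)), (np.float64(-86.7), np.float64(-148.9)), (np.float64(-38.6), np.float64(-148.7))]
```

View pics/s4.png

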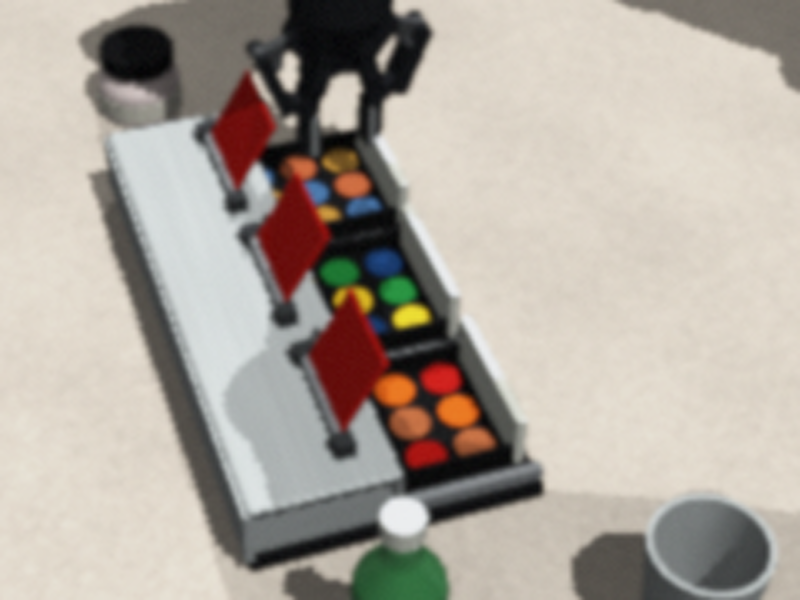

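```bash
python3 -c "
from h import *
t=cam('top');c=cam('wrist')
rk=lambda p:(round(float((p[:2]-O)@ex),1),round(float((p[:2]-O)@ey),1))
for uv in ((373,286.5),(373,284),(423,296),(314.5,272.5),(364,283)): print('top',uv,rk(ray(t,uv,57)))
for uv in ((250,192),(262,192),(272,192),(250,153),(267,153),(453,163),(262,168)): print('wr',uv,rk(ray(c,uv,57)),rk(ray(c,uv,22)))
print(c[1],st()[0]['eef_pos'])
cv2.imwrite('pics/w5.png',cv2.resize(c[0][140:420,220:440],(800,600)[:1]+(600,),interpolation=cv2.INTER_CUBIC)[:,:,::-1])
"
```

```text
top (373, 286.5) (-96.5, -68.0)
top (373, 284) (-91.6, -67.2)
top (423, 296) (-97.9, -170.4)
top (314.5, 272.5) (-89.2, 52.9)
top (364, 283) (-92.7, -48.9)
wr (250, 192) (-97.0, -65.2) (-104.9, -71.8)
wr (262, 192) (-91.7, -65.1) (-98.4, -71.7)
wr (272, 192) (-87.3, -65.1) (-93.0, -71.7)
wr (250, 153) (-95.8, -48.6) (-103.5, -51.3)
wr (267, 153) (-88.7, -48.6) (-94.7, -51.2)
wr (453, 163) (-9.8, -52.3) (3.0, -55.8)
wr (262, 168) (-91.1, -54.8) (-97.7, -59.0)
t 4.8 rack [ -63.2 -119.8   34. ] F(rack) [ 0.1 -0.2  0.1] op 0.43
tooly angle in rack deg 0.24 x.z [-0.  0. -1.] q7 -0.07
[[338.75826861   0.         327.2121137 ]
 [  0.         338.75826861 242.30814844]
 [  0.           0.           1.        ]] [ 537.03928561 -159.98728292   34.00308462]
```

View pics/w5.png

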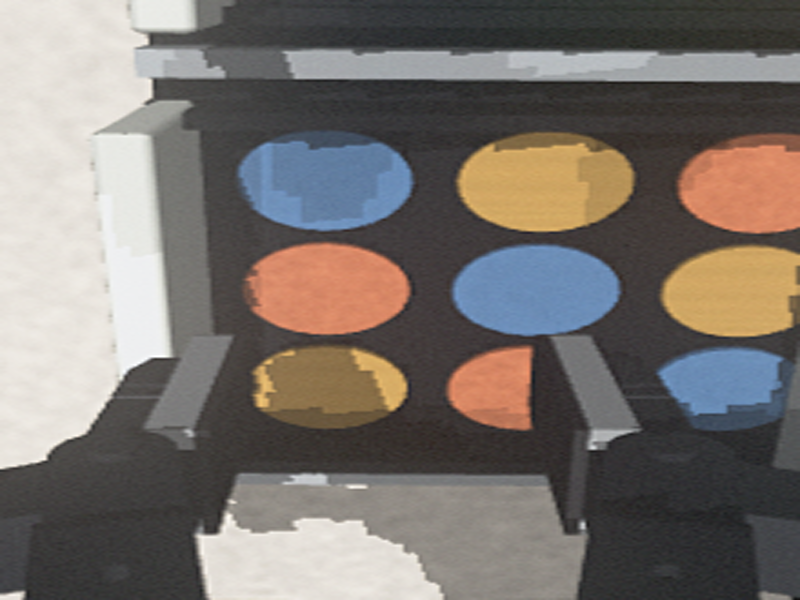

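```bash
python3 -c "
from h import *
f=cam('scene')
W=lambda x,y,z:[*(O+ex*x+ey*y),z]
cr=lambda p:((p-[200,160])*3.333).round()
for z in (38,45,55,65,75):
  print(z,[cr(proj(f,W(x,-119.8,z))) for x in (-91,-87,-83,-63,-43,-39,-35)])
print('lip',[cr(proj(f,W(-95.5,y,57))) for y in (-173,-71,-51)])
g=cv2.resize(f[0][180:225,270:340],(800,514),interpolation=cv2.INTER_CUBIC); cv2.imwrite('pics/s5.png',g[:,:,::-1])
"
```

```text
38 [array([372., 163.]), array([367., 164.]), array([362., 165.]), array([337., 170.]), array([312., 176.]), array([307., 177.]), array([302., 178.])]
45 [array([372., 156.]), array([367., 157.]), array([362., 158.]), array([337., 163.]), array([312., 169.]), array([307., 170.]), array([302., 171.])]
55 [array([372., 146.]), array([367., 147.]), array([362., 148.]), array([337., 153.]), array([312., 158.]), array([307., 159.]), array([302., 160.])]
65 [array([372., 135.]), array([367., 137.]), array([362., 138.]), array([337., 143.]), array([312., 148.]), array([307., 149.]), array([302., 150.])]
75 [array([373., 125.]), array([368., 126.]), array([363., 127.]), array([337., 132.]), array([312., 137.]), array([307., 139.]), array([302., 140.])]
lip [array([355., 102.]), array([400., 182.]), array([409., 199.])]
```

View pics/s5.png

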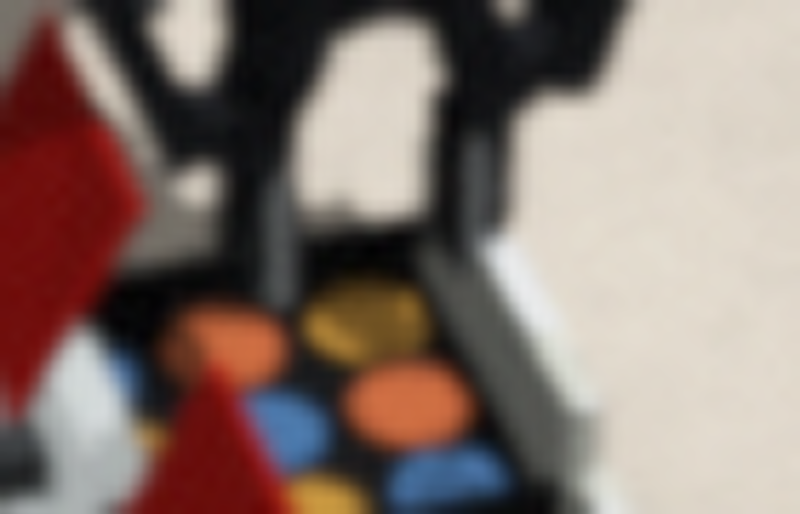

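The scene view shows fingertips about 60 mm up (tip px ~(311,201)) though the TCP reads 34. The front finger passed over the lip and the tray hasn't moved. Next I'll lift, go back over the lip and descend deeper.

>>> play_rows:
  commands:
    - [[-0.5, 0, 0, 0, -0.15], [0, -0.4, 0, 0, -0.15], [0, -0.4, 0.05, 0, -0.15], [0.4, 0, 0, 0, -0.15], [0.3, 0, 0, 0, -0.15]]

```text
clock: 5.35
eef_pos: [504.9, -157.6, 25.7]
eef_rot: [0.866, 1.57, -0.85]
wrist_force: [-0.8, -0.0, 0.0]
opening: 0.424
```

>>> play_rows:
  commands:
    - [[0.2, 0, 0, 0, -0.15], [0.1, 0, 0, 0, -0.15], [0, 0, 0, 0, -0.15]]

```text
clock: 5.65
eef_pos: [505.0, -157.0, 13.3]
eef_rot: [-2.04, 1.569, 2.527]
wrist_force: [0.3, 0.4, -0.8]
opening: 0.423
```

```bash
python3 -c "
from h import *
st()
c=cam('wrist');cv2.imwrite('pics/w6.png',c[0][:,:,::-1])
f=cam('scene')
g=cv2.resize(f[0][170:225,270:340],(700,550),interpolation=cv2.INTER_CUBIC); cv2.imwrite('pics/s6.png',g[:,:,::-1])
"
```

```text
t 5.65 rack [ -95.3 -121.6   13.3] F(rack) [ 0.2  0.4 -0.8] op 0.42
tooly angle in rack deg 0.26 x.z [-0.001  0.001 -1.   ] q7 -0.06
```

View pics/w6.png

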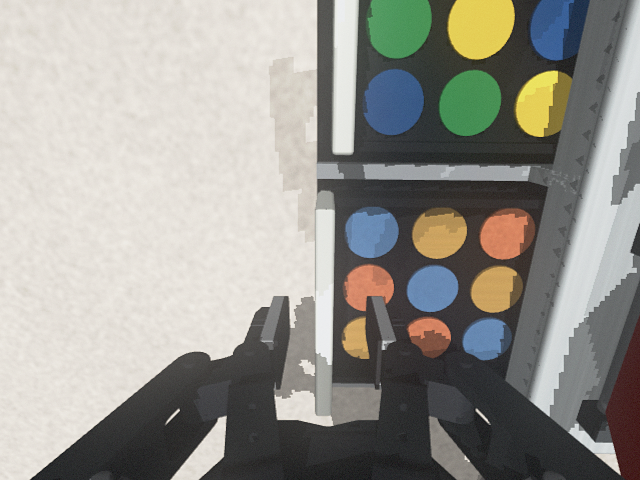

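View pics/s6.png

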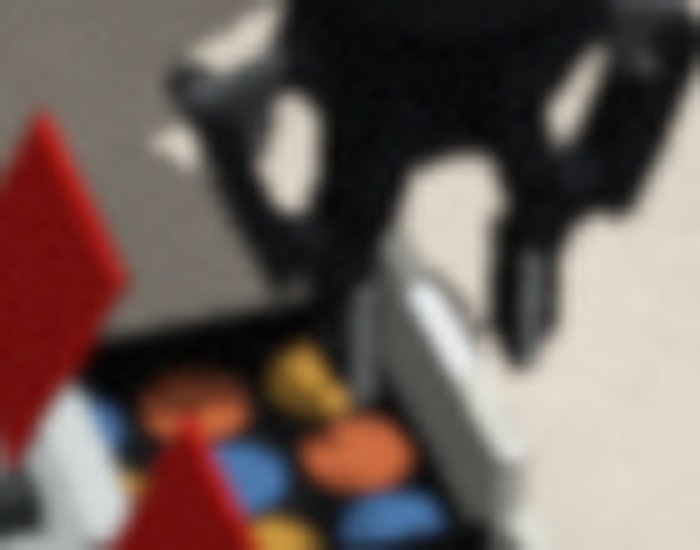

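Now it straddles the lip (scene crop: lip between finger tips (365,395) and (520,360)). Pushing home gently.

>>> play_rows:
  commands:
    - [[0, 0.25, 0, 0, -0.15], [0, 0.15, 0, 0, -0.15], [0, 0.1, 0, 0, -0.15], [0, 0.1, 0, 0, -0.15]]

```text
clock: 6.15
eef_pos: [529.3, -160.9, 14.1]
eef_rot: [-1.831, 1.571, 2.737]
wrist_force: [-2.8, -0.4, 1.2]
opening: 0.428
```

>>> play_rows:
  commands:
    - [[0, 0.08, 0, 0, -0.15], [0, 0.06, 0, 0, -0.15]]

```text
clock: 6.35
eef_pos: [534.6, -161.7, 14.0]
eef_rot: [-1.643, 1.571, 2.924]
wrist_force: [-4.3, 0.7, 3.7]
opening: 0.427
```

```bash
python3 -c "
from h import *
st()
c=cam('wrist');cv2.imwrite('pics/w7.png',c[0][:,:,::-1])
"
```

```text
t 6.35 rack [ -65.3 -121.9   14. ] F(rack) [-4.3  0.1  3.7] op 0.43
tooly angle in rack deg 0.24 x.z [-0.  0. -1.] q7 -0.07
```

View pics/w7.png

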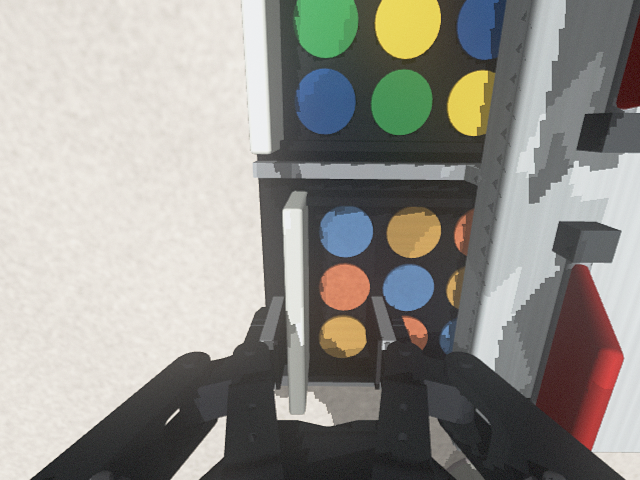

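>>> play_rows:
  commands:
    - [[0, 0.05, 0, 0, -0.15], [0, 0.03, 0, 0, -0.15]]

```text
clock: 6.6
eef_pos: [536.8, -162.0, 13.9]
eef_rot: [-1.552, 1.569, 3.016]
wrist_force: [-8.2, 1.4, 6.6]
opening: 0.422
```

>>> play_rows:
  commands:
    - [[0, 0.03, 0, 0, -0.15], [0, 0.03, 0, 0, -0.15]]

```text
clock: 6.8
eef_pos: [536.8, -162.0, 13.5]
eef_rot: [-1.542, 1.564, 3.025]
wrist_force: [-17.5, 1.5, 13.3]
opening: 0.423
```

Tray 3 is home: x has stopped and the force rises. Moving on to tray 2.

>>> play_rows:
  commands:
    - [[0, -0.2, 0, 0, -0.15], [-0.7, -0.2, 0, 0, -0.15], [-0.7, -0.3, 0, 0, -0.15], [0, 0, -0.7, 0, -0.15], [0, 0, -0.8, 0, -0.15]]

```text
clock: 7.3
eef_pos: [522.0, -100.1, 71.4]
eef_rot: [1.375, 1.567, -0.344]
wrist_force: [0.2, 0.3, -0.2]
opening: 0.426
```

>>> play_rows:
  commands:
    - [[0, 0, -0.8, 0, -0.15], [0, 0, -0.7, 0, -0.15], [0, 0, 0, 0, -0.15]]

```text
clock: 7.6
eef_pos: [530.7, -34.0, 70.6]
eef_rot: [2.499, 1.567, 0.791]
wrist_force: [0.1, -0.3, -0.4]
opening: 0.422
```

```bash
python3 -c "
from h import *
go(-90,0,14)
c=cam('wrist');cv2.imwrite('pics/w8.png',c[0][:,:,::-1])
"
```

```text
t 7.6 rack [-88.2   3.9  70.6] F(rack) [ 0.2 -0.3 -0.4] op 0.42
tooly angle in rack deg 0.65 x.z [ 0.003  0.003 -1.   ] q7 -0.28
need tool shift /40: [ 1.42 -0.05  0.1 ]
```

View pics/w8.png

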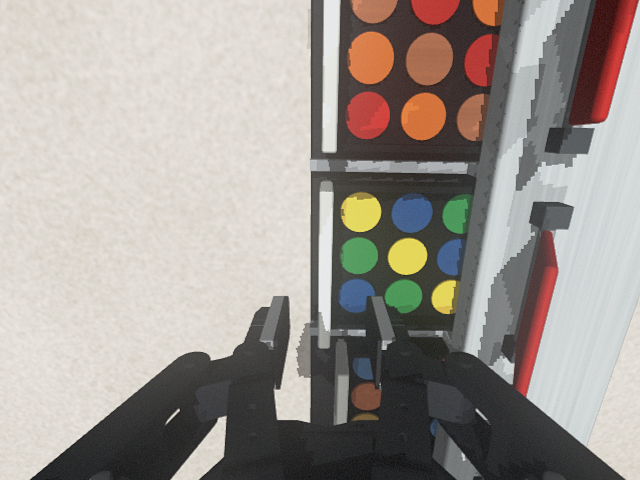

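>>> play_rows:
  commands:
    - [[0.5, 0, 0.05, 0.003, -0.15], [0.5, 0, 0.05, 0, -0.15], [0.3, 0, 0, 0, -0.15], [0.1, 0, 0, 0, -0.15], [0, 0.1, 0, 0, -0.15]]

```text
clock: 8.15
eef_pos: [532.6, -44.5, 13.7]
eef_rot: [-1.615, 1.57, 2.943]
wrist_force: [0.2, -0.7, -0.2]
opening: 0.424
```

```bash
python3 -c "
from h import *
go(-67,0,14)
c=cam('wrist');cv2.imwrite('pics/w9.png',c[0][:,:,::-1])
"
```

```text
t 8.15 rack [-84.7  -6.2  13.7] F(rack) [ 0.3 -0.6 -0.2] op 0.42
tooly angle in rack deg -0.32 x.z [-0.001  0.    -1.   ] q7 -0.31
need tool shift /40: [-0.01  0.44 -0.16]
```

View pics/w9.png

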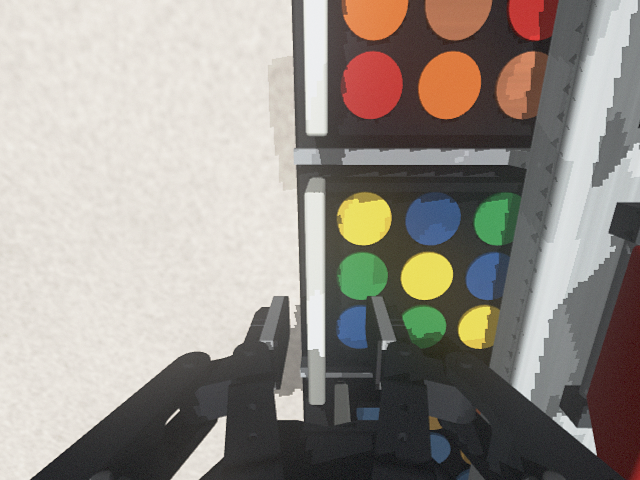

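>>> play_rows:
  commands:
    - [[0, 0.15, -0.12, 0, -0.15], [0, 0.1, 0, 0, -0.15], [0, 0.1, 0, 0, -0.15], [0, 0.08, 0, 0, -0.15]]

```text
clock: 8.6
eef_pos: [550.8, -41.6, 14.2]
eef_rot: [-2.108, 1.57, 2.451]
wrist_force: [-3.4, 1.7, 1.4]
opening: 0.427
```

>>> play_rows:
  commands:
    - [[0, 0.05, 0, 0, -0.15], [0, 0.04, 0, 0, -0.15], [0, 0.03, 0, 0, -0.15]]

```text
clock: 8.9
eef_pos: [555.1, -42.5, 14.0]
eef_rot: [-1.829, 1.57, 2.73]
wrist_force: [-5.8, 2.0, 3.5]
opening: 0.421
```

```bash
python3 -c "
from h import *
st()
"
```

```text
t 8.9 rack [-62.8  -0.9  14. ] F(rack) [-6.1  1.1  3.5] op 0.42
tooly angle in rack deg -0.28 x.z [-0.001  0.    -1.   ] q7 -0.32
```

>>> play_rows:
  commands:
    - [[0, 0.03, 0, 0, -0.15], [0, 0.03, 0, 0, -0.15]]

```text
clock: 9.1
eef_pos: [555.6, -42.5, 13.9]
eef_rot: [-1.499, 1.566, 3.06]
wrist_force: [-16.8, 3.9, 13.3]
opening: 0.427
```

>>> play_rows:
  commands:
    - [[0, 0.03, 0, 0, -0.15], [0, 0, 0, 0, -0.15]]

```text
clock: 9.3
eef_pos: [555.5, -42.6, 13.6]
eef_rot: [-1.455, 1.564, 3.104]
wrist_force: [-17.1, 3.4, 13.5]
opening: 0.425
```

```bash
python3 -c "
from h import *
st()
"
```

```text
t 9.3 rack [-62.4  -0.9  13.6] F(rack) [-17.4   0.8  13.5] op 0.43
tooly angle in rack deg -0.25 x.z [-0.007  0.    -1.   ] q7 -0.32
```

Tray 2 is home. Going to tray 1.

>>> play_rows:
  commands:
    - [[0, -0.2, 0, 0, -0.15], [-0.7, -0.2, 0, 0, -0.15], [-0.7, -0.25, 0, 0, -0.15], [0, 0, -0.7, 0, -0.15], [0, 0, -0.8, 0, -0.15]]

```text
clock: 9.8
eef_pos: [544.2, 18.2, 71.5]
eef_rot: [1.415, 1.566, -0.314]
wrist_force: [1.3, 0.2, -0.6]
opening: 0.423
```

>>> play_rows:
  commands:
    - [[0, 0, -0.8, 0, -0.15], [0, 0, -0.7, 0, -0.15], [0, 0, 0, 0, -0.15], [0, 0, 0, 0, -0.15]]

```text
clock: 10.2
eef_pos: [552.2, 79.5, 70.1]
eef_rot: [1.741, 1.57, 0.017]
wrist_force: [0.2, -0.8, -0.5]
opening: 0.428
```

```bash
python3 -c "
from h import *
go(-87,122,14)
c=cam('wrist');cv2.imwrite('pics/w10.png',c[0][:,:,::-1])
"
```

```text
t 10.2 rack [-83.7 119.3  70.1] F(rack) [ 0.4 -0.8 -0.5] op 0.43
tooly angle in rack deg -0.22 x.z [ 0.001  0.    -1.   ] q7 -0.53
need tool shift /40: [ 1.4  -0.08 -0.07]
```

View pics/w10.png

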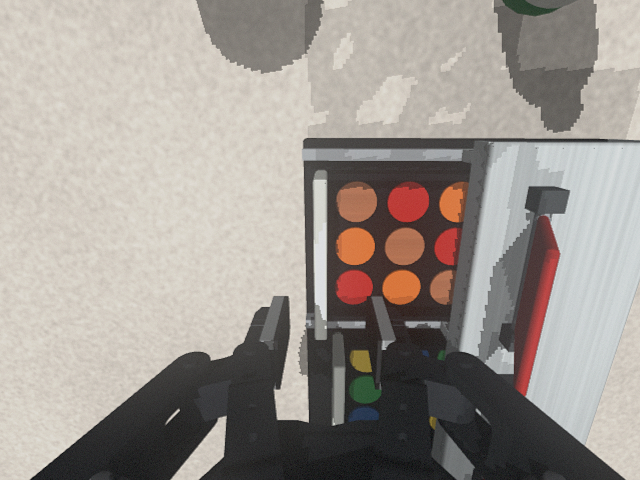

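>>> play_rows:
  commands:
    - [[0.4, -0.04, -0.05, 0, -0.15], [0.4, 0, 0, 0, -0.15], [0.4, 0, 0, 0, -0.15], [0.2, 0, 0, 0, -0.15], [0, 0.1, 0, 0, -0.15]]

```text
clock: 10.75
eef_pos: [553.5, 79.3, 12.9]
eef_rot: [-1.084, 1.568, -2.81]
wrist_force: [-0.2, 0.3, 0.0]
opening: 0.426
```

```bash
python3 -c "
from h import *
go(-67,122,14)
"
```

```text
t 10.75 rack [-82.4 119.3  12.9] F(rack) [-0.2  0.3  0. ] op 0.43
tooly angle in rack deg -0.38 x.z [-0.002 -0.001 -1.   ] q7 -0.56
need tool shift /40: [-0.03  0.38 -0.07]
```

>>> play_rows:
  commands:
    - [[-0.02, 0.15, -0.05, 0, -0.15], [0, 0.1, 0, 0, -0.15], [0, 0.1, 0, 0, -0.15], [0, 0.06, 0, 0, -0.15]]

```text
clock: 11.15
eef_pos: [571.6, 80.3, 15.3]
eef_rot: [2.117, 1.57, 0.392]
wrist_force: [-2.1, 0.3, 1.5]
opening: 0.424
```

>>> play_rows:
  commands:
    - [[0, 0.04, 0, 0, -0.15], [0, 0.04, 0, 0, -0.15], [0, 0.03, 0, 0, -0.15]]

```text
clock: 11.45
eef_pos: [574.7, 79.8, 14.9]
eef_rot: [-1.483, 1.57, 3.076]
wrist_force: [-9.3, 1.1, 7.1]
opening: 0.421
```

```bash
python3 -c "
from h import *
st()
"
```

```text
t 11.45 rack [-61.5 123.   14.9] F(rack) [-9.3 -0.3  7.1] op 0.42
tooly angle in rack deg -0.28 x.z [-0.001  0.    -1.   ] q7 -0.56
```

>>> play_rows:
  commands:
    - [[0, 0.03, 0, 0, -0.15], [0, 0.03, 0, 0, -0.15]]

```text
clock: 11.65
eef_pos: [574.7, 79.9, 14.5]
eef_rot: [-1.36, 1.565, -3.084]
wrist_force: [-17.2, 0.7, 14.0]
opening: 0.424
```

```bash
python3 -c "
from h import *
st()
c=cam('wrist');cv2.imwrite('pics/w11.png',c[0][:,:,::-1])
"
```

```text
t 11.65 rack [-61.5 123.   14.5] F(rack) [-17.1  -1.8  14. ] op 0.42
tooly angle in rack deg -0.23 x.z [-0.005 -0.    -1.   ] q7 -0.56
```

View pics/w11.png

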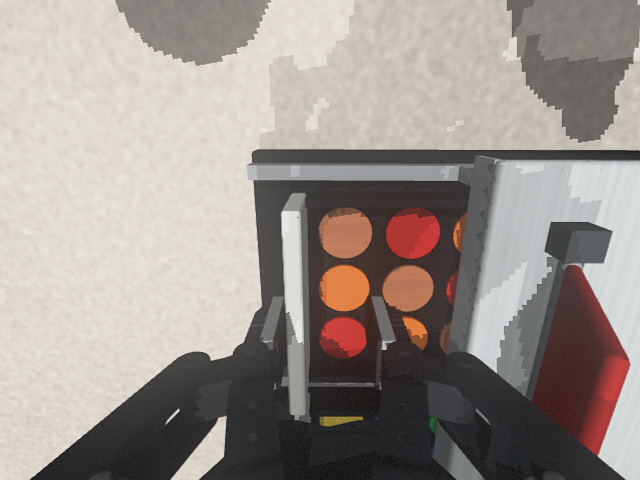

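All three are home. Now drawing tray 1 out: the rear finger engages after ~28 mm of slack.

>>> play_rows:
  commands:
    - [[0, -0.35, 0, 0, -0.15], [0, -0.3, 0, 0, -0.15], [0, -0.1, 0, 0, -0.15], [0, -0.1, 0, 0, -0.15], [0, -0.1, 0, 0, -0.15]]

```text
clock: 12.2
eef_pos: [541.2, 84.9, 15.2]
eef_rot: [1.895, 1.569, 0.17]
wrist_force: [3.3, -0.5, 0.0]
opening: 0.423
```

```bash
python3 -c "
from h import *
st()
c=cam('wrist');cv2.imwrite('pics/w12.png',c[0][:,:,::-1])
"
```

```text
t 12.2 rack [-95.5 123.   15.2] F(rack) [3.3 0.  0. ] op 0.42
tooly angle in rack deg -0.33 x.z [ 0.002  0.    -1.   ] q7 -0.57
```

View pics/w12.png

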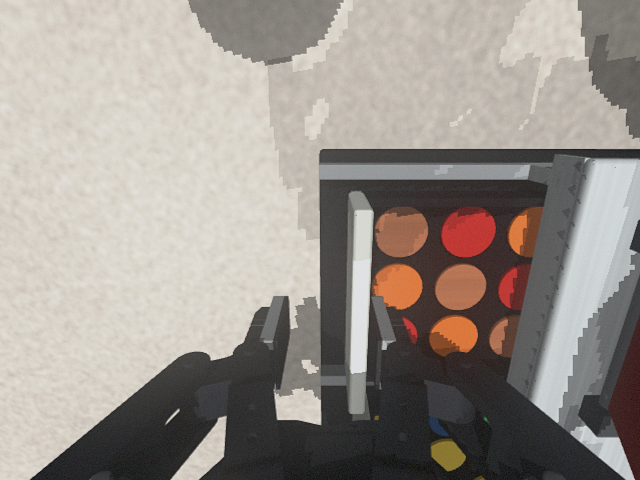

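>>> play_rows:
  commands:
    - [[0, -0.1, 0, 0, -0.15], [0, -0.1, 0, 0, -0.15], [0, -0.1, 0, 0, -0.15], [0, -0.1, 0, 0, -0.15]]

```text
clock: 12.65
eef_pos: [524.3, 87.5, 15.1]
eef_rot: [1.832, 1.57, 0.106]
wrist_force: [2.8, -0.1, 1.6]
opening: 0.424
```

>>> play_rows:
  commands:
    - [[0, -0.05, 0, 0, -0.15], [0, -0.05, 0, 0, -0.15]]

```text
clock: 12.85
eef_pos: [520.2, 88.1, 14.9]
eef_rot: [2.032, 1.571, 0.307]
wrist_force: [2.5, -0.5, 1.4]
opening: 0.426
```

>>> play_rows:
  commands:
    - [[0, -0.04, 0, 0, -0.15], [0, -0.04, 0, 0, -0.15]]

```text
clock: 13.05
eef_pos: [517.1, 88.6, 14.9]
eef_rot: [2.411, 1.571, 0.686]
wrist_force: [2.7, -1.1, 2.1]
opening: 0.427
```

>>> play_rows:
  commands:
    - [[0, -0.04, 0, 0, -0.15], [0, -0.04, 0, 0, -0.15]]

```text
clock: 13.25
eef_pos: [514.0, 89.1, 14.9]
eef_rot: [2.733, 1.571, 1.008]
wrist_force: [1.0, 0.4, 0.8]
opening: 0.422
```

>>> play_rows:
  commands:
    - [[0, -0.04, 0, 0, -0.15], [0, -0.04, 0, 0, -0.15]]

```text
clock: 13.45
eef_pos: [510.8, 89.7, 14.8]
eef_rot: [2.869, 1.571, 1.144]
wrist_force: [3.3, 0.1, 0.9]
opening: 0.426
```

>>> play_rows:
  commands:
    - [[0, -0.04, 0, 0, -0.15], [0, -0.04, 0, 0, -0.15]]

```text
clock: 13.65
eef_pos: [507.6, 90.1, 14.8]
eef_rot: [2.802, 1.571, 1.077]
wrist_force: [2.1, 0.2, 1.2]
opening: 0.43
```

>>> play_rows:
  commands:
    - [[0, -0.04, 0, 0, -0.15], [0, -0.04, 0, 0, -0.15], [0, -0.03, 0, 0, -0.15]]

```text
clock: 13.95
eef_pos: [503.2, 90.8, 14.8]
eef_rot: [-2.959, 1.571, 1.599]
wrist_force: [2.6, -0.4, 1.1]
opening: 0.425
```

>>> play_rows:
  commands:
    - [[0, -0.04, 0, 0, -0.15], [0, -0.04, 0, 0, -0.15], [0, -0.03, 0, 0, -0.15]]

```text
clock: 14.25
eef_pos: [498.9, 91.5, 14.8]
eef_rot: [-2.959, 1.571, 1.599]
wrist_force: [1.6, 0.8, 1.1]
opening: 0.425
```

>>> play_rows:
  commands:
    - [[0, -0.04, 0, 0, -0.15], [0, -0.04, 0, 0, -0.15], [0, -0.03, 0, 0, -0.15]]

```text
clock: 14.55
eef_pos: [494.5, 92.1, 14.8]
eef_rot: [-2.602, 1.571, 1.956]
wrist_force: [2.6, 0.1, 0.7]
opening: 0.424
```

>>> play_rows:
  commands:
    - [[0, -0.04, 0, 0, -0.15], [0, -0.04, 0, 0, -0.15], [0, -0.03, 0, 0, -0.15]]

```text
clock: 14.85
eef_pos: [492.8, 92.5, 15.0]
eef_rot: [1.906, 1.566, 0.181]
wrist_force: [17.9, -0.3, -12.0]
opening: 0.424
```

The force rose to 18 N at an estimated travel of about 54 mm. I'll ease off and look.

>>> play_rows:
  commands:
    - [[0, 0.12, 0, 0, -0.15]]

```text
clock: 14.95
eef_pos: [494.8, 91.8, 14.6]
eef_rot: [-1.043, 1.57, -2.768]
wrist_force: [-0.8, -0.2, 0.2]
opening: 0.427
```

```bash
python3 -c "
from h import *
st()
c=cam('wrist');cv2.imwrite('pics/w13.png',c[0][:,:,::-1])
t=cam('top');cv2.imwrite('pics/t13.png',cv2.resize(t[0][150:330,230:470],(800,600),interpolation=cv2.INTER_CUBIC)[:,:,::-1])
"
```

```text
t 14.95 rack [-142.4  122.9   14.6] F(rack) [-0.7 -0.3  0.2] op 0.43
tooly angle in rack deg -0.31 x.z [-0. -0. -1.] q7 -0.59
```

View pics/w13.png

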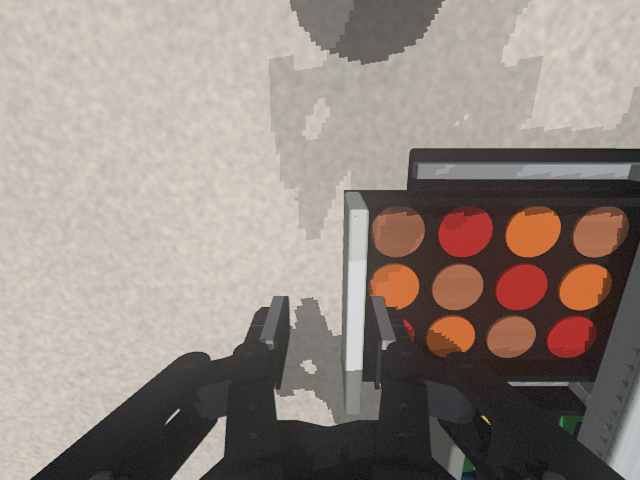

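View pics/t13.png

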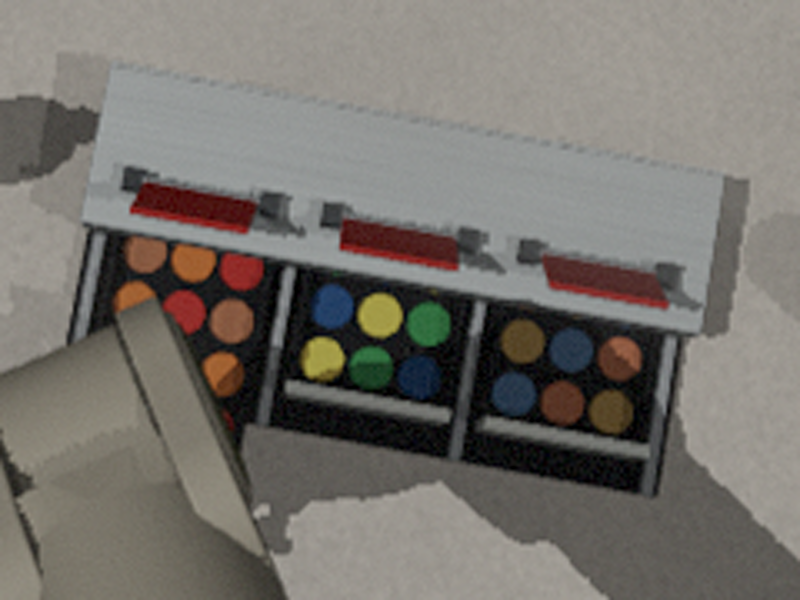

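Trays 2 and 3 show fully home. Next I'll measure tray 1's travel from the wrist view (lip top cols ~346–368 at row 210).

```bash
python3 -c "
from h import *
c=cam('wrist')
rk=lambda p:(round(float((p[:2]-O)@ex),1),round(float((p[:2]-O)@ey),1))
for uv in ((346,210),(367,210),(345,370),(362,370)): print('wr',uv,rk(ray(c,uv,57)))
t=cam('top')
for u,v in ((366,412),(565,438)): print('top lip',rk(ray(t,(230+u*0.3,150+v*0.3),57)))
# base front-left corner at z=12, wrist
print(rk(ray(c,(408,190),12)))
"
```

```text
wr (346, 210) (-134.7, 174.3)
wr (367, 210) (-126.6, 174.2)
wr (345, 370) (-134.2, 99.1)
wr (362, 370) (-126.4, 99.1)
top lip (-82.5, 2.3)
top lip (-77.1, -119.1)
(-100.7, 173.7)
```

Tray 1 stopped at about 54 mm, so it is the sticking one. I'll leave it there and try tray 2.

>>> play_rows:
  commands:
    - [[-0.6, 0, 0, 0, -0.15], [-0.8, 0, 0, 0, -0.15], [0, 0.5, 0.75, 0, -0.15], [0, 0.5, 0.8, 0, -0.15], [0, 0.4, 0.8, 0, -0.15]]

```text
clock: 15.65
eef_pos: [536.1, -10.4, 71.0]
eef_rot: [0.19, 1.571, -1.534]
wrist_force: [0.5, -0.2, -0.6]
opening: 0.423
```

>>> play_rows:
  commands:
    - [[0, 0.2, 0.7, 0, -0.15], [0, 0, 0, 0, -0.15], [0, 0, 0, 0, -0.15]]

```text
clock: 15.95
eef_pos: [538.9, -38.5, 70.4]
eef_rot: [-1.798, 1.569, 2.759]
wrist_force: [-0.6, 0.2, 1.1]
opening: 0.428
```

```bash
python3 -c "
from h import *
go(-78,0,14)
c=cam('wrist');cv2.imwrite('pics/w14.png',c[0][:,:,::-1])
"
```

```text
t 15.95 rack [-79.4   0.6  70.4] F(rack) [-0.6  0.1  1.1] op 0.43
tooly angle in rack deg -0.38 x.z [-0.001  0.    -1.   ] q7 -0.29
need tool shift /40: [1.41 0.04 0.01]
```

View pics/w14.png

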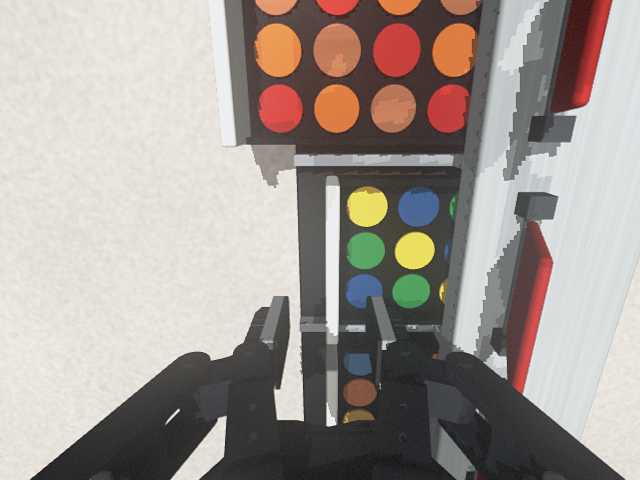

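>>> play_rows:
  commands:
    - [[0.4, 0, 0, 0, -0.15], [0.4, 0, 0, 0, -0.15], [0.4, 0, 0, 0, -0.15], [0.2, 0, 0, 0, -0.15], [0, 0, 0, 0, -0.15]]

```text
clock: 16.5
eef_pos: [538.4, -36.9, 13.8]
eef_rot: [-1.753, 1.568, 2.808]
wrist_force: [0.4, 1.2, -0.3]
opening: 0.425
```

```bash
python3 -c "
from h import *
go(-90,0,14)
"
```

```text
t 16.5 rack [-80.1   2.1  13.8] F(rack) [ 0.3  1.2 -0.3] op 0.43
tooly angle in rack deg -0.18 x.z [-0.002  0.001 -1.   ] q7 -0.32
need tool shift /40: [-0.   -0.25  0.05]
```

>>> play_rows:
  commands:
    - [[0, -0.2, 0, 0, -0.15], [0, -0.1, 0, 0, -0.15], [0, -0.1, 0, 0, -0.15], [0, -0.1, 0, 0, -0.15], [0, -0.1, 0, 0, -0.15]]

```text
clock: 17.0
eef_pos: [516.7, -34.4, 15.7]
eef_rot: [1.79, 1.568, 0.065]
wrist_force: [5.0, 1.9, 1.7]
opening: 0.425
```

>>> play_rows:
  commands:
    - [[0, -0.1, 0, 0, -0.15], [0, -0.1, 0, 0, -0.15], [0, -0.1, 0, 0, -0.15]]

```text
clock: 17.3
eef_pos: [504.1, -32.9, 15.2]
eef_rot: [1.557, 1.57, -0.168]
wrist_force: [4.8, 0.4, 2.7]
opening: 0.422
```

```bash
python3 -c "
from h import *
st()
"
```

```text
t 17.3 rack [-114.6    1.    15.2] F(rack) [4.7 1.1 2.7] op 0.42
tooly angle in rack deg -0.31 x.z [ 0.001 -0.    -1.   ] q7 -0.32
```

T≈25 mm; continuing in small steps.

>>> play_rows:
  commands:
    - [[0, -0.1, 0, 0, -0.15], [0, -0.06, 0, 0, -0.15]]

```text
clock: 17.5
eef_pos: [497.2, -32.0, 14.8]
eef_rot: [-0.314, 1.571, -2.04]
wrist_force: [4.1, -0.7, 2.8]
opening: 0.425
```

>>> play_rows:
  commands:
    - [[0, -0.04, 0, 0, -0.15], [0, -0.04, 0, 0, -0.15], [0, -0.03, 0, 0, -0.15]]

```text
clock: 17.8
eef_pos: [493.2, -31.4, 14.8]
eef_rot: [-0.675, 1.571, -2.4]
wrist_force: [4.5, -0.1, 2.8]
opening: 0.425
```

>>> play_rows:
  commands:
    - [[0, -0.05, 0, 0, -0.15], [0, -0.04, 0, 0, -0.15], [0, -0.04, 0, 0, -0.15]]

```text
clock: 18.1
eef_pos: [488.0, -30.5, 14.8]
eef_rot: [-0.809, 1.571, -2.534]
wrist_force: [3.9, -1.0, 1.3]
opening: 0.425
```

>>> play_rows:
  commands:
    - [[0, -0.05, 0, 0, -0.15], [0, -0.04, 0, 0, -0.15], [0, -0.04, 0, 0, -0.15]]

```text
clock: 18.4
eef_pos: [482.8, -29.7, 14.8]
eef_rot: [-1.24, 1.571, -2.966]
wrist_force: [3.6, -2.7, 1.2]
opening: 0.426
```

>>> play_rows:
  commands:
    - [[0, -0.05, 0, 0, -0.15], [0, -0.04, 0, 0, -0.15], [0, -0.04, 0, 0, -0.15]]

```text
clock: 18.7
eef_pos: [477.7, -28.9, 14.8]
eef_rot: [-1.074, 1.571, -2.799]
wrist_force: [3.1, -2.0, 2.0]
opening: 0.426
```

>>> play_rows:
  commands:
    - [[0, -0.05, 0, 0, -0.15], [0, -0.04, 0, 0, -0.15], [0, -0.04, 0, 0, -0.15]]

```text
clock: 19.0
eef_pos: [472.5, -28.1, 14.8]
eef_rot: [-0.974, 1.571, -2.699]
wrist_force: [2.5, -3.2, 1.0]
opening: 0.427
```

>>> play_rows:
  commands:
    - [[0, -0.05, 0, 0, -0.15], [0, -0.04, 0, 0, -0.15], [0, -0.04, 0, 0, -0.15]]

```text
clock: 19.3
eef_pos: [467.4, -27.2, 14.8]
eef_rot: [-1.177, 1.571, -2.902]
wrist_force: [3.7, -3.2, 0.2]
opening: 0.425
```

Tray 2 is past 60 mm and moving freely. I'll continue to the end stop.

>>> play_rows:
  commands:
    - [[0, -0.05, 0, 0, -0.15], [0, -0.04, 0, 0, -0.15], [0, -0.04, 0, 0, -0.15]]

```text
clock: 19.6
eef_pos: [462.3, -26.4, 14.8]
eef_rot: [-1.475, 1.571, 3.083]
wrist_force: [3.3, -2.9, 0.6]
opening: 0.425
```

>>> play_rows:
  commands:
    - [[0, -0.03, 0, 0, -0.15], [0, -0.03, 0, 0, -0.15]]

```text
clock: 19.8
eef_pos: [459.9, -26.0, 14.8]
eef_rot: [-1.908, 1.571, 2.65]
wrist_force: [3.0, -3.2, 0.4]
opening: 0.424
```

>>> play_rows:
  commands:
    - [[0, -0.03, 0, 0, -0.15], [0, -0.03, 0, 0, -0.15]]

```text
clock: 20.0
eef_pos: [458.5, -25.7, 14.9]
eef_rot: [1.8, 1.569, 0.074]
wrist_force: [12.1, -5.5, -8.7]
opening: 0.425
```

>>> play_rows:
  commands:
    - [[0, -0.03, 0, 0, -0.15]]

```text
clock: 20.1
eef_pos: [458.5, -25.7, 15.0]
eef_rot: [1.797, 1.567, 0.072]
wrist_force: [15.3, -4.6, -12.1]
opening: 0.423
```

>>> play_rows:
  commands:
    - [[0, 0.15, 0, 0, -0.15], [0, 0.05, 0, 0, -0.15]]

```text
clock: 20.3
eef_pos: [463.9, -25.9, 14.5]
eef_rot: [-1.868, 1.569, 2.69]
wrist_force: [0.2, -0.2, 0.0]
opening: 0.427
```

```bash
python3 -c "
from h import *
st()
c=cam('wrist');cv2.imwrite('pics/w15.png',c[0][:,:,::-1])
"
```

```text
t 20.3 rack [-155.4    1.9   14.5] F(rack) [ 0.3 -0.2  0. ] op 0.43
tooly angle in rack deg -0.26 x.z [-0.002  0.001 -1.   ] q7 -0.31
```

View pics/w15.png

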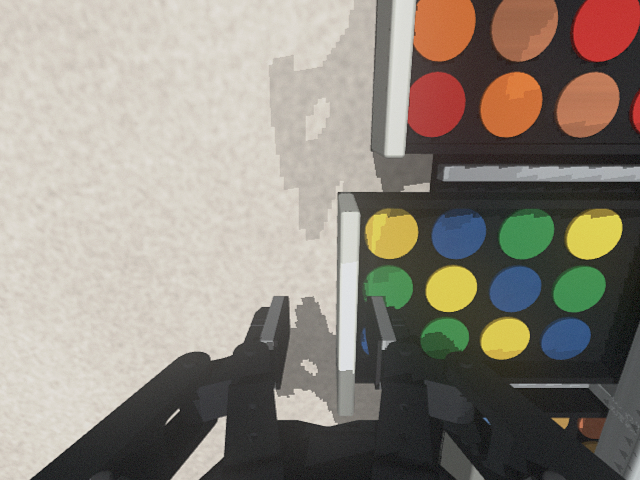

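Tray 2 is out against its end stop, well ahead of tray 1. Now tray 3.

>>> play_rows:
  commands:
    - [[-0.6, 0, 0, 0, -0.15], [-0.8, 0, 0, 0, -0.15], [0, 0.5, 0.75, 0, -0.15], [0, 0.5, 0.8, 0, -0.15], [0, 0.5, 0.8, 0, -0.15]]

```text
clock: 20.85
eef_pos: [509.3, -129.2, 70.9]
eef_rot: [-1.856, 1.57, 2.704]
wrist_force: [0.6, 0.4, 0.2]
opening: 0.426
```

>>> play_rows:
  commands:
    - [[0, 0.4, 0.7, 0, -0.15], [0, 0, 0, 0, -0.15], [0, 0, 0, 0, -0.15]]

```text
clock: 21.15
eef_pos: [520.1, -158.6, 70.1]
eef_rot: [-2.094, 1.569, 2.464]
wrist_force: [0.3, 0.4, -0.5]
opening: 0.423
```

```bash
python3 -c "
from h import *
go(-78,-122,14)
c=cam('wrist');cv2.imwrite('pics/w16.png',c[0][:,:,::-1])
"
```

```text
t 21.15 rack [ -80.1 -121.    70.1] F(rack) [ 0.3  0.5 -0.5] op 0.42
tooly angle in rack deg -0.36 x.z [-0.002  0.001 -1.   ] q7 -0.05
need tool shift /40: [1.4  0.06 0.03]
```

View pics/w16.png

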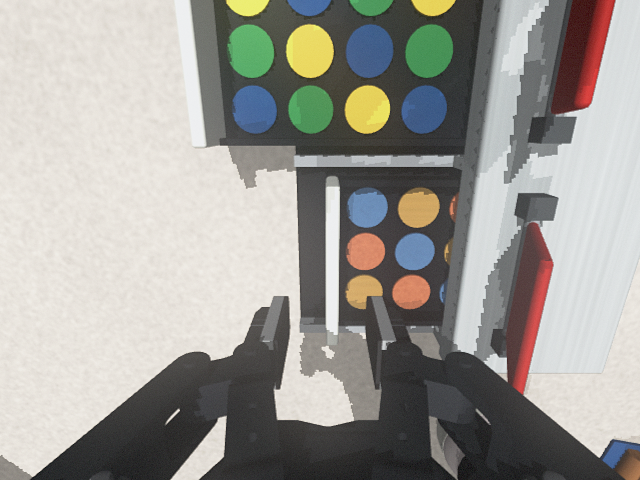

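>>> play_rows:
  commands:
    - [[0.4, 0, 0, 0, -0.15], [0.4, 0, 0, 0, -0.15], [0.4, 0, 0, 0, -0.15], [0.2, 0, 0, 0, -0.15], [0, 0, 0, 0, -0.15]]

```text
clock: 21.7
eef_pos: [519.7, -157.4, 13.8]
eef_rot: [-1.911, 1.568, 2.649]
wrist_force: [-0.2, -1.3, 0.3]
opening: 0.43
```

>>> play_rows:
  commands:
    - [[0, -0.2, 0, 0, -0.15], [0, -0.1, 0, 0, -0.15], [0, -0.1, 0, 0, -0.15], [0, -0.1, 0, 0, -0.15], [0, -0.1, 0, 0, -0.15]]

```text
clock: 22.2
eef_pos: [497.6, -155.2, 15.5]
eef_rot: [1.522, 1.569, -0.203]
wrist_force: [1.6, 0.0, 1.1]
opening: 0.428
```

```bash
python3 -c "
from h import *
st()
"
```

```text
t 22.2 rack [-102.9 -120.9   15.5] F(rack) [1.5 0.3 1.1] op 0.43
tooly angle in rack deg -0.29 x.z [ 0.002 -0.    -1.   ] q7 -0.06
```

>>> play_rows:
  commands:
    - [[0, -0.1, 0, 0, -0.15], [0, -0.1, 0, 0, -0.15], [0, -0.1, 0, 0, -0.15], [0, -0.1, 0, 0, -0.15]]

```text
clock: 22.6
eef_pos: [481.0, -152.9, 14.9]
eef_rot: [1.001, 1.571, -0.725]
wrist_force: [1.2, -0.1, 0.6]
opening: 0.423
```

>>> play_rows:
  commands:
    - [[0, -0.05, 0, 0, -0.15], [0, -0.04, 0, 0, -0.15], [0, -0.04, 0, 0, -0.15]]

```text
clock: 22.9
eef_pos: [475.9, -152.1, 14.7]
eef_rot: [-1.373, 1.571, -3.098]
wrist_force: [1.3, -0.1, 0.5]
opening: 0.426
```

>>> play_rows:
  commands:
    - [[0, -0.05, 0, 0, -0.15], [0, -0.04, 0, 0, -0.15], [0, -0.04, 0, 0, -0.15]]

```text
clock: 23.2
eef_pos: [470.8, -151.3, 14.8]
eef_rot: [-1.43, 1.571, 3.128]
wrist_force: [0.7, -2.2, 0.3]
opening: 0.425
```

>>> play_rows:
  commands:
    - [[0, -0.05, 0, 0, -0.15], [0, -0.04, 0, 0, -0.15], [0, -0.04, 0, 0, -0.15]]

```text
clock: 23.5
eef_pos: [465.6, -150.4, 14.8]
eef_rot: [-1.604, 1.571, 2.954]
wrist_force: [1.9, -1.5, -0.1]
opening: 0.423
```

```bash
python3 -c "
from h import *
st()
c=cam('wrist');cv2.imwrite('pics/w17.png',c[0][:,:,::-1])
"
```

```text
t 23.5 rack [-135.2 -121.    14.8] F(rack) [ 2.1 -1.2 -0.1] op 0.42
tooly angle in rack deg -0.31 x.z [-0.  0. -1.] q7 -0.04
```

View pics/w17.png

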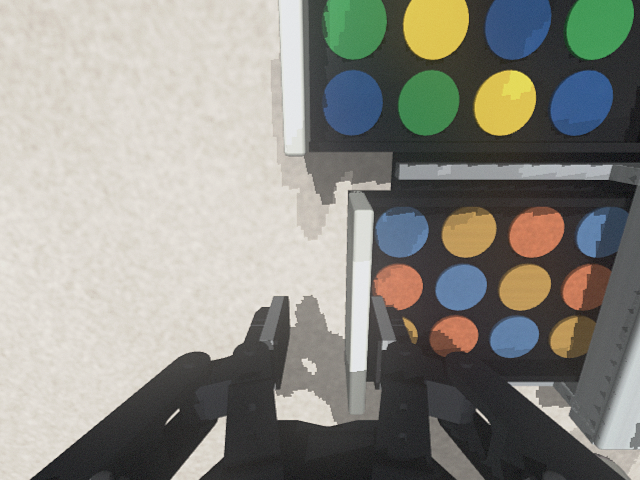

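Tray 3's lip sits against the rear finger and the tray is following. Continuing.

>>> play_rows:
  commands:
    - [[0, -0.05, 0, 0, -0.15], [0, -0.04, 0, 0, -0.15], [0, -0.04, 0, 0, -0.15]]

```text
clock: 23.85
eef_pos: [460.6, -149.5, 14.8]
eef_rot: [-3.052, 1.571, 1.506]
wrist_force: [1.0, -1.1, -0.6]
opening: 0.428
```

>>> play_rows:
  commands:
    - [[0, -0.05, 0, 0, -0.15], [0, -0.04, 0, 0, -0.15], [0, -0.04, 0, 0, -0.15]]

```text
clock: 24.15
eef_pos: [455.4, -148.6, 14.8]
eef_rot: [-2.752, 1.571, 1.807]
wrist_force: [1.9, -1.4, -0.1]
opening: 0.427
```

>>> play_rows:
  commands:
    - [[0, -0.05, 0, 0, -0.15], [0, -0.04, 0, 0, -0.15], [0, -0.04, 0, 0, -0.15]]

```text
clock: 24.45
eef_pos: [450.3, -147.9, 14.8]
eef_rot: [-2.629, 1.571, 1.929]
wrist_force: [1.9, -1.2, -0.7]
opening: 0.429
```

>>> play_rows:
  commands:
    - [[0, -0.05, 0, 0, -0.15], [0, -0.04, 0, 0, -0.15], [0, -0.03, 0, 0, -0.15]]

```text
clock: 24.75
eef_pos: [445.5, -147.1, 14.8]
eef_rot: [-2.547, 1.571, 2.012]
wrist_force: [1.7, -0.1, -1.6]
opening: 0.428
```

>>> play_rows:
  commands:
    - [[0, -0.04, 0, 0, -0.15], [0, -0.03, 0, 0, -0.15]]

```text
clock: 24.95
eef_pos: [442.8, -146.7, 14.8]
eef_rot: [-2.936, 1.571, 1.622]
wrist_force: [1.2, -0.6, -1.3]
opening: 0.423
```

>>> play_rows:
  commands:
    - [[0, -0.03, 0, 0, -0.15], [0, -0.03, 0, 0, -0.15], [0, -0.02, 0, 0, -0.15]]

```text
clock: 25.25
eef_pos: [439.7, -146.2, 14.8]
eef_rot: [2.941, 1.571, 1.216]
wrist_force: [3.6, -0.2, -1.8]
opening: 0.425
```

>>> play_rows:
  commands:
    - [[0, -0.03, 0, 0, -0.15], [0, -0.02, 0, 0, -0.15]]

```text
clock: 25.45
eef_pos: [439.7, -146.2, 15.2]
eef_rot: [1.616, 1.567, -0.109]
wrist_force: [11.1, -1.7, -8.2]
opening: 0.426
```

Tray 3 is out at its end stop. Back to tray 1 to push it home.

>>> play_rows:
  commands:
    - [[0, 0.2, 0, 0, -0.15], [-0.6, 0, 0, 0, -0.15], [-0.8, 0, 0, 0, -0.15], [0, 0.1, -0.75, 0, -0.15], [0, 0.1, -0.8, 0, -0.15]]

```text
clock: 25.95
eef_pos: [463.7, -87.9, 71.8]
eef_rot: [0.966, 1.569, -0.763]
wrist_force: [0.6, -0.8, -0.8]
opening: 0.425
```

>>> play_rows:
  commands:
    - [[0, 0.1, -0.9, 0, -0.15], [0, 0.1, -0.9, 0, -0.15], [0, 0.1, -0.9, 0, -0.15], [0, 0.05, -0.9, 0, -0.15], [0, 0, -0.8, 0, -0.15]]

```text
clock: 26.45
eef_pos: [504.1, 86.2, 70.8]
eef_rot: [-1.433, 1.57, 3.126]
wrist_force: [0.5, 0.1, -0.1]
opening: 0.428
```

>>> play_rows:
  commands:
    - [[0, 0, 0, 0, -0.15], [0, 0, 0, 0, -0.15]]

```text
clock: 26.65
eef_pos: [503.6, 85.2, 70.5]
eef_rot: [-1.334, 1.57, -3.057]
wrist_force: [-0.4, 0.0, 0.7]
opening: 0.424
```

```bash
python3 -c "
from h import *
go(-132,122,14)
c=cam('wrist');cv2.imwrite('pics/w18.png',c[0][:,:,::-1])
"
```

```text
t 26.65 rack [-132.6  117.7   70.5] F(rack) [-0.4 -0.1  0.7] op 0.42
tooly angle in rack deg -0.18 x.z [-0.001 -0.    -1.   ] q7 -0.54
need tool shift /40: [ 1.41  0.02 -0.11]
```

View pics/w18.png

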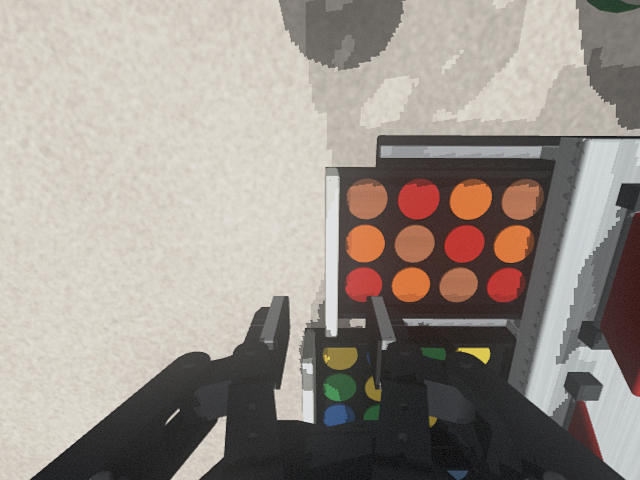

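>>> play_rows:
  commands:
    - [[0.4, 0, -0.1, 0, -0.15], [0.4, 0, -0.05, 0, -0.15], [0.4, 0, 0, 0, -0.15], [0.2, 0, 0, 0, -0.15], [0, 0, 0, 0, -0.15]]

```text
clock: 27.2
eef_pos: [504.0, 89.0, 13.8]
eef_rot: [-1.122, 1.568, -2.849]
wrist_force: [-0.6, 0.2, -0.2]
opening: 0.427
```

```bash
python3 -c "
from h import *
go(-62,122,14)
c=cam('wrist');cv2.imwrite('pics/w19.png',c[0][:,:,::-1])
"
```

```text
t 27.2 rack [-132.8  121.5   13.8] F(rack) [-0.6  0.1 -0.2] op 0.43
tooly angle in rack deg -0.4 x.z [-0.002 -0.001 -1.   ] q7 -0.6
need tool shift /40: [-0.01  1.77 -0.02]
```

View pics/w19.png

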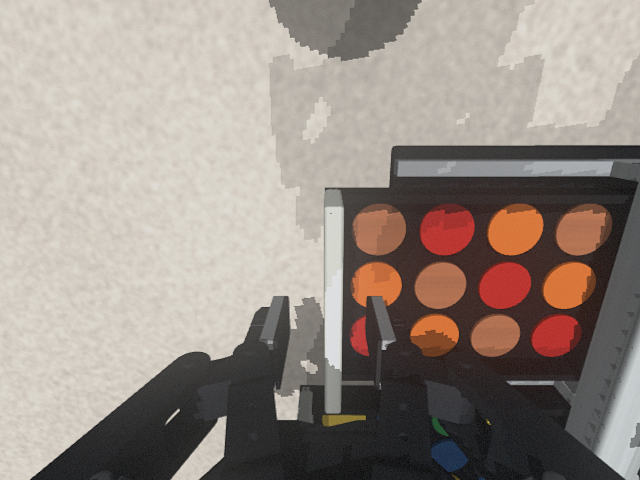

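>>> play_rows:
  commands:
    - [[0, 0.2, 0, 0, -0.15], [0, 0.15, 0, 0, -0.15], [0, 0.15, 0, 0, -0.15], [0, 0.15, 0, 0, -0.15], [0, 0.15, 0, 0, -0.15]]

```text
clock: 27.75
eef_pos: [536.9, 85.6, 14.9]
eef_rot: [-1.609, 1.57, 2.949]
wrist_force: [-2.9, 0.5, 1.8]
opening: 0.424
```

>>> play_rows:
  commands:
    - [[0, 0.15, 0, 0, -0.15], [0, 0.15, 0, 0, -0.15], [0, 0.15, 0, 0, -0.15], [0, 0.15, 0, 0, -0.15], [0, 0.1, 0, 0, -0.15]]

```text
clock: 28.25
eef_pos: [564.8, 81.2, 14.8]
eef_rot: [2.748, 1.571, 1.023]
wrist_force: [-2.7, 0.3, 1.6]
opening: 0.425
```

```bash
python3 -c "
from h import *
st()
"
```

```text
t 28.25 rack [-71.5 122.9  14.8] F(rack) [-2.7 -0.1  1.6] op 0.43
tooly angle in rack deg -0.31 x.z [ 0.  0. -1.] q7 -0.58
```

>>> play_rows:
  commands:
    - [[0, 0.1, 0, 0, -0.15], [0, 0.06, 0, 0, -0.15], [0, 0.04, 0, 0, -0.15], [0, 0.04, 0, 0, -0.15]]

```text
clock: 28.65
eef_pos: [573.7, 79.8, 14.8]
eef_rot: [-2.393, 1.571, 2.165]
wrist_force: [-1.4, 0.3, 0.8]
opening: 0.425
```

>>> play_rows:
  commands:
    - [[0, 0.04, 0, 0, -0.15], [0, 0.03, 0, 0, -0.15]]

```text
clock: 28.85
eef_pos: [574.7, 79.7, 14.7]
eef_rot: [-1.334, 1.567, -3.059]
wrist_force: [-12.6, 0.3, 9.5]
opening: 0.428
```

Tray 1 is home again (x 574.7, as before). I'll back off, lift, shut the fingers and look before the flag.

>>> play_rows:
  commands:
    - [[0, 0.02, 0, 0, -0.15], [0, -0.2, 0, 0, -0.15], [0, -0.2, 0, 0, -0.15], [-0.8, 0, 0, 0, -0.15], [-0.8, 0, 0, 0, -0.15]]

```text
clock: 29.35
eef_pos: [560.4, 81.5, 78.9]
eef_rot: [-1.306, 1.569, -3.031]
wrist_force: [1.2, 0.4, 0.6]
opening: 0.423
```

>>> play_rows:
  commands:
    - [[-0.7, 0, 0, 0, -1], [0, 0, 0, 0, -1], [0, 0, 0, 0, -1], [0, 0, 0, 0, -1]]

```text
clock: 29.75
eef_pos: [560.8, 81.4, 105.9]
eef_rot: [-1.071, 1.57, -2.796]
wrist_force: [-1.1, -0.1, -0.2]
opening: 0.001
```

```bash
python3 -c "
from h import *
st()
c=cam('wrist');cv2.imwrite('pics/w20.png',c[0][:,:,::-1])
f=cam('scene')
g=cv2.resize(f[0][160:340,200:440],(800,600),interpolation=cv2.INTER_CUBIC); cv2.imwrite('pics/s20.png',g[:,:,::-1])
W=lambda x,y,z:[*(O+ex*x+ey*y),z]
cr=lambda p:((p-[200,160])*3.333).round()
s,R,rk=st()
for z in (80,90,100,110): print(z,cr(proj(f,W(rk[0],rk[1],z))))
"
```

```text
t 29.75 rack [-75.5 122.4 105.9] F(rack) [-1.1 -0.3 -0.2] op 0.0
tooly angle in rack deg -0.3 x.z [-0.001 -0.    -1.   ] q7 -0.53
t 29.85 rack [-75.7 122.5 105.6] F(rack) [ 0.3 -0.  -0.5] op -0.0
tooly angle in rack deg -0.3 x.z [-0.002 -0.    -1.   ] q7 -0.53
80 [475. 344.]
90 [476. 333.]
100 [477. 322.]
110 [478. 311.]
```

View pics/s20.png

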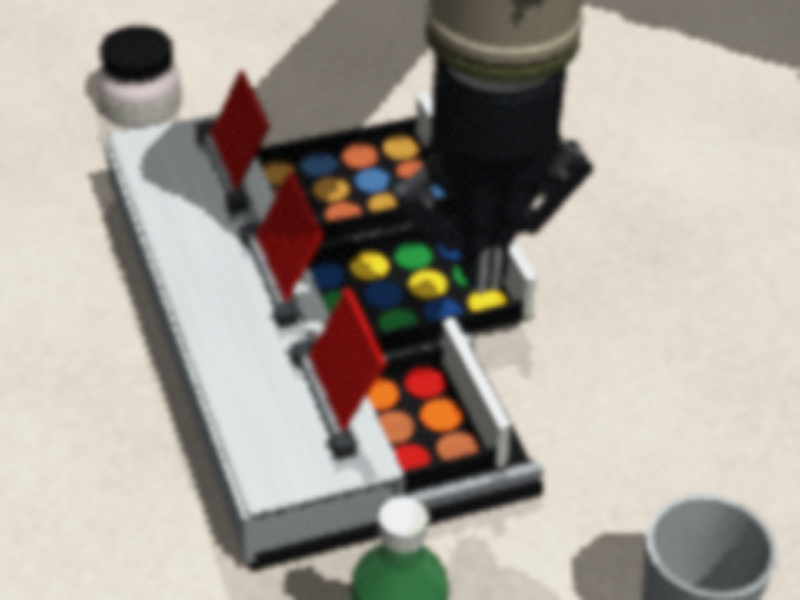

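View pics/w20.png

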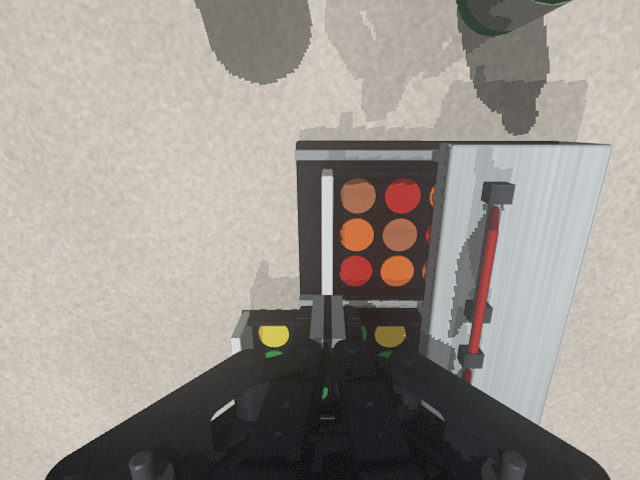

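The scene view shows the shut tips at about z=124 (18 mm above the TCP reading) and tray 1 home. I'll lower so the tips are near 100 mm and push flag 1 back.

>>> play_rows:
  commands:
    - [[0.3, 0, 0, 0, -1], [0.3, 0.2, 0, 0, -1], [0, 0.4, 0, 0, -1], [0, 0.4, 0, 0, -1], [0, 0, 0, 0, -1]]

```text
clock: 30.35
eef_pos: [602.1, 74.5, 80.8]
eef_rot: [-1.44, 1.569, 3.117]
wrist_force: [0.1, 0.5, -0.6]
opening: -0.002
```

```bash
python3 -c "
from h import *
st()
f=cam('scene')
g=cv2.resize(f[0][200:320,250:410],(800,600),interpolation=cv2.INTER_CUBIC); cv2.imwrite('pics/s21.png',g[:,:,::-1])
"
```

```text
t 30.35 rack [-33.6 121.7  80.8] F(rack) [ 0.   0.5 -0.6] op -0.0
tooly angle in rack deg -0.39 x.z [-0.001  0.    -1.   ] q7 -0.53
```

View pics/s21.png

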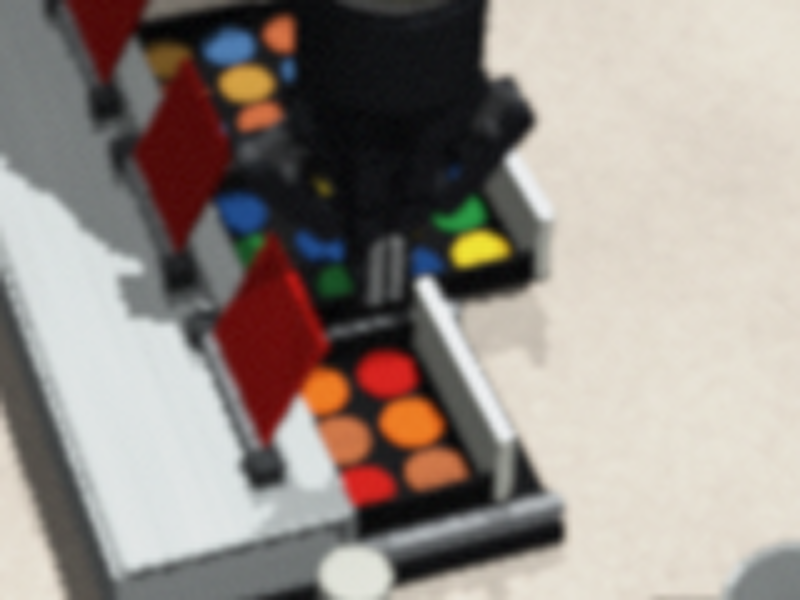

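>>> play_rows:
  commands:
    - [[0, 0.15, 0, 0, -1], [0, 0.15, 0, 0, -1], [0, 0.15, 0, 0, -1], [0, 0.15, 0, 0, -1], [0, 0.15, 0, 0, -1]]

```text
clock: 30.9
eef_pos: [630.9, 71.0, 83.0]
eef_rot: [-1.736, 1.571, 2.822]
wrist_force: [-1.6, 0.7, 1.4]
opening: 0.001
```

>>> play_rows:
  commands:
    - [[0, 0.15, 0, 0, -1], [0, 0.15, 0, 0, -1], [0, 0.15, 0, 0, -1], [0, 0.1, 0, 0, -1]]

```text
clock: 31.3
eef_pos: [652.9, 67.5, 82.8]
eef_rot: [2.827, 1.571, 1.102]
wrist_force: [-1.0, 0.2, 0.6]
opening: 0.002
```

```bash
python3 -c "
from h import *
st()
f=cam('scene')
g=cv2.resize(f[0][200:320,250:410],(800,600),interpolation=cv2.INTER_CUBIC); cv2.imwrite('pics/s22.png',g[:,:,::-1])
"
```

```text
t 31.3 rack [ 17.7 122.3  82.8] F(rack) [-1.   0.1  0.6] op 0.0
tooly angle in rack deg -0.31 x.z [ 0.  0. -1.] q7 -0.5
```

View pics/s22.png

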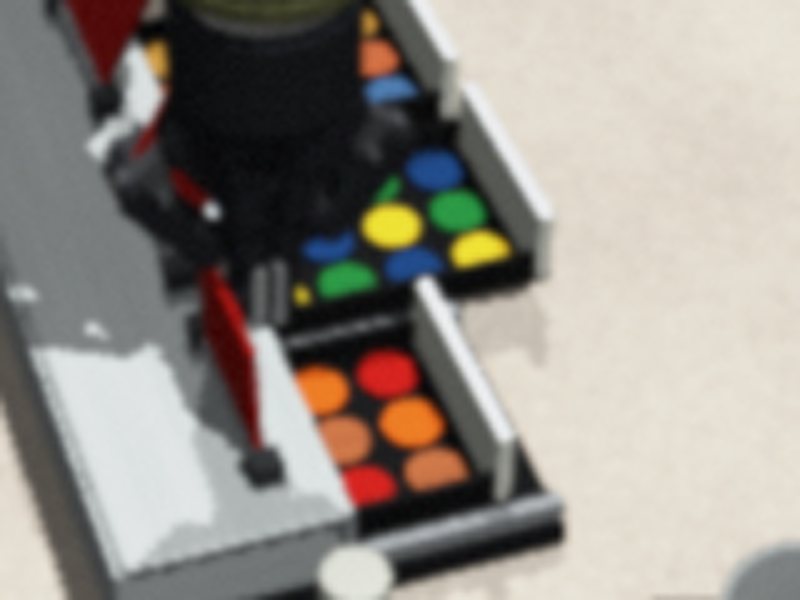

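>>> play_rows:
  commands:
    - [[0, 0.1, 0, 0, -1], [0, 0.1, 0, 0, -1], [0, 0.1, 0, 0, -1], [0, 0.1, 0, 0, -1]]

```text
clock: 31.75
eef_pos: [668.4, 65.0, 82.7]
eef_rot: [-1.589, 1.571, 2.969]
wrist_force: [-0.4, 0.6, 0.2]
opening: -0.001
```

>>> play_rows:
  commands:
    - [[0, 0.05, 0, 0, -1], [0, 0.05, 0, 0, -1], [0, 0.05, 0, 0, -1]]

```text
clock: 32.05
eef_pos: [674.2, 64.2, 82.9]
eef_rot: [-2.965, 1.571, 1.594]
wrist_force: [-1.7, -0.4, -0.7]
opening: 0.002
```

```bash
python3 -c "
from h import *
st()
f=cam('scene')
g=cv2.resize(f[0][200:320,250:410],(800,600),interpolation=cv2.INTER_CUBIC); cv2.imwrite('pics/s23.png',g[:,:,::-1])
"
```

```text
t 32.05 rack [ 39.2 122.3  82.9] F(rack) [-1.6 -0.6 -0.7] op 0.0
tooly angle in rack deg -0.3 x.z [-0.  0. -1.] q7 -0.49
```

View pics/s23.png

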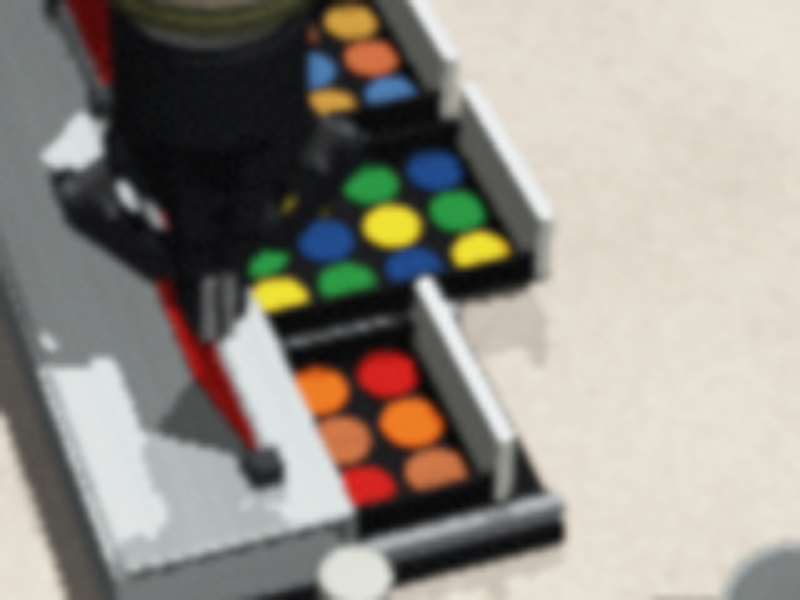

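>>> play_rows:
  commands:
    - [[0, 0.05, 0, 0, -1], [0, 0.05, 0, 0, -1], [0, 0.05, 0, 0, -1]]

```text
clock: 32.4
eef_pos: [680.2, 63.2, 82.9]
eef_rot: [2.527, 1.571, 0.802]
wrist_force: [-1.7, -0.3, -0.3]
opening: -0.001
```

>>> play_rows:
  commands:
    - [[0, 0.04, 0, 0, -1], [0, 0.04, 0, 0, -1]]

```text
clock: 32.6
eef_pos: [683.3, 62.7, 82.8]
eef_rot: [2.832, 1.571, 1.107]
wrist_force: [-1.5, -0.1, -0.1]
opening: -0.002
```

>>> play_rows:
  commands:
    - [[0, 0.04, 0, 0, -1], [0, 0.04, 0, 0, -1]]

```text
clock: 32.8
eef_pos: [685.7, 62.4, 82.6]
eef_rot: [-1.486, 1.569, 3.072]
wrist_force: [-7.2, 1.0, 3.0]
opening: -0.002
```

```bash
python3 -c "
from h import *
st()
f=cam('scene')
g=cv2.resize(f[0][200:320,250:410],(800,600),interpolation=cv2.INTER_CUBIC); cv2.imwrite('pics/s24.png',g[:,:,::-1])
"
```

```text
t 32.8 rack [ 50.8 122.2  82.6] F(rack) [-7.2 -0.1  3. ] op -0.0
tooly angle in rack deg -0.29 x.z [-0.002  0.    -1.   ] q7 -0.49
```

View pics/s24.png

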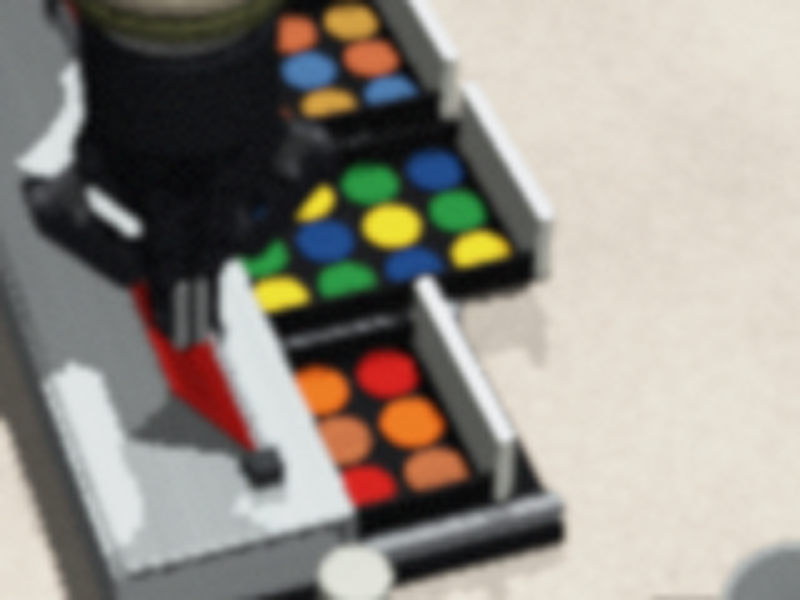

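>>> play_rows:
  commands:
    - [[0, 0.03, 0, 0, -1], [0, 0, 0, 0, -1]]

```text
clock: 33.05
eef_pos: [685.8, 62.4, 82.5]
eef_rot: [-1.376, 1.567, -3.1]
wrist_force: [-8.8, -0.1, 3.5]
opening: 0.002
```

>>> play_rows:
  commands:
    - [[0, -0.2, 0, 0, -1], [0, -0.4, 0, 0, -1], [-0.5, -0.8, 0, 0, -1], [-0.8, -0.8, 0, 0, -1], [-0.8, -0.8, 0, 0, -1]]

```text
clock: 33.55
eef_pos: [567.7, 80.6, 167.4]
eef_rot: [1.484, 1.571, -0.241]
wrist_force: [0.7, -0.3, 1.3]
opening: 0.004
```

>>> play_rows:
  commands:
    - [[-0.8, -0.8, 0, 0, -1], [0, -0.8, 0.8, 0, -1], [0, -0.8, 0.8, 0, -1], [0, 0, 0, 0, -1], [0, 0, 0, 0, -1]]

```text
clock: 34.05
eef_pos: [464.2, 31.1, 199.6]
eef_rot: [1.215, 1.568, -0.512]
wrist_force: [1.1, -0.2, -0.6]
opening: -0.001
```

```bash
python3 -c "
from h import *
st()
f=cam('scene')
g=cv2.resize(f[0][160:340,200:440],(800,600),interpolation=cv2.INTER_CUBIC); cv2.imwrite('pics/s25.png',g[:,:,::-1])
t=cam('top');cv2.imwrite('pics/t25.png',cv2.resize(t[0][150:330,230:470],(800,600),interpolation=cv2.INTER_CUBIC)[:,:,::-1])
"
```

```text
t 34.05 rack [-163.5   58.4  199.6] F(rack) [ 1.1 -0.  -0.6] op -0.0
tooly angle in rack deg -0.42 x.z [ 0.003 -0.001 -1.   ] q7 -0.33
```

View pics/s25.png

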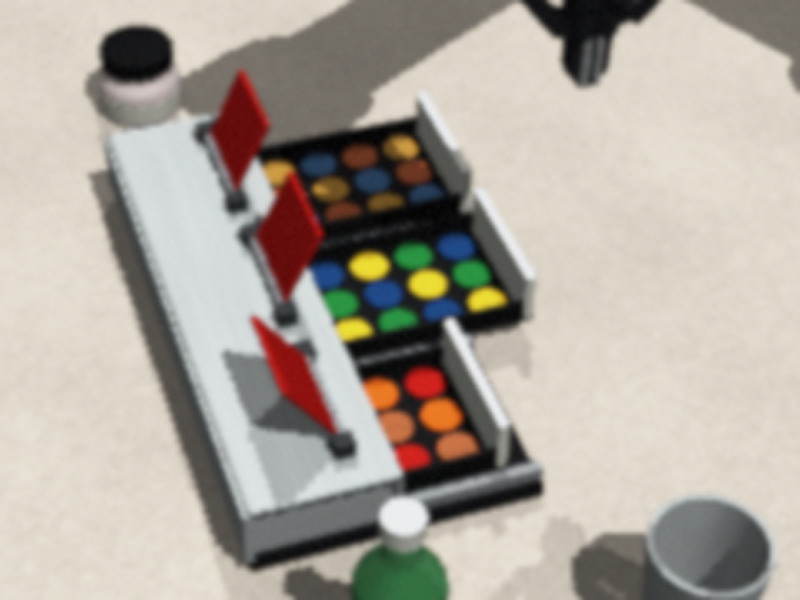

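View pics/t25.png

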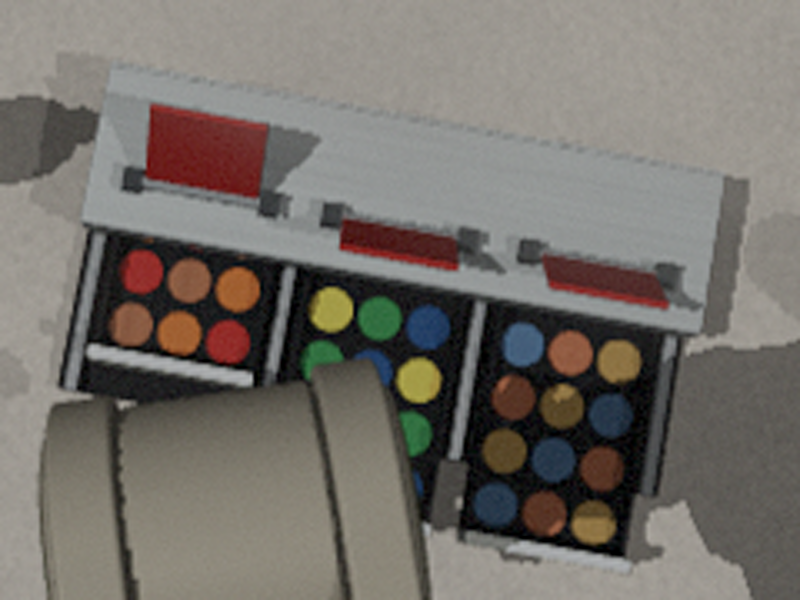

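>>> play_rows:
  commands:
    - [[-0.5, 0, -0.9, 0, -1], [-0.5, 0, -0.9, 0, -1], [0, 0, -0.9, 0, -1], [0, 0, -0.9, 0, -1], [0, 0, -0.9, 0, -1]]

```text
clock: 34.65
eef_pos: [492.7, 212.8, 238.9]
eef_rot: [3.131, 1.569, 1.407]
wrist_force: [1.0, -0.1, -1.1]
opening: 0.0
```

>>> play_rows:
  commands:
    - [[0, 0, -0.9, 0, -1], [0, 0, -0.9, 0, -1], [0, 0, 0, 0, -1], [0, 0, 0, 0, -1]]

```text
clock: 35.05
eef_pos: [502.8, 283.2, 238.1]
eef_rot: [-2.171, 1.568, 2.39]
wrist_force: [1.4, -0.8, -0.2]
opening: 0.002
```

```bash
python3 -c "
from h import *
st()
t=cam('top');cv2.imwrite('pics/t26.png',cv2.resize(t[0][150:330,230:470],(800,600),interpolation=cv2.INTER_CUBIC)[:,:,::-1])
cv2.imwrite('pics/t26f.png',t[0][:,:,::-1])
g=cv2.cvtColor(t[0],cv2.COLOR_RGB2GRAY).astype(np.float32)
for n,y in (('t1',122),('t2',0),('t3',-122)):
  for dy in (-20,25):
    xs=np.arange(-160,-60,1.5); m=np.array([proj(t,[*(O+ex*x+ey*(y+dy)),57]) for x in xs],np.float32)
    v=cv2.remap(g,m[None,:,0],m[None,:,1],cv2.INTER_LINEAR)[0]; print(n,dy,[(round(float(x)),int(a)) for x,a in zip(xs,v) if a>118 and x>-158])
r=t[0].astype(int); mk=((r[...,0]>60)&(r[...,1]<40)&(r[...,2]<40)).astype(np.uint8); mk[225:]=0; mk[:,:240]=0; mk[:,325:]=0
ys,xs=np.where(mk[:,270:312]); 
rk=lambda p:(round(float((p[:2]-O)@ex),1),round(float((p[:2]-O)@ey),1))
for u in (280,290,300): 
  c=np.where(mk[:,u])[0]; print('flag col',u,c.min(),c.max(),rk(ray(t,(u,c.min()),119)))
"
```

```text
t 35.05 rack [-162.9  313.4  238.1] F(rack) [ 1.5 -0.6 -0.2] op 0.0
tooly angle in rack deg -0.11 x.z [-0.002  0.002 -1.   ] q7 -0.89
t1 -20 [(-157, 157), (-156, 156), (-154, 157), (-152, 157), (-151, 157), (-150, 157), (-148, 155), (-146, 156), (-145, 155), (-144, 153), (-142, 152), (-140, 157), (-139, 156), (-138, 155), (-136, 156), (-134, 157), (-133, 158), (-132, 157), (-130, 159), (-128, 161), (-127, 161), (-126, 161), (-124, 141), (-74, 119), (-73, 118)]
t1 25 [(-157, 156), (-156, 158), (-154, 160), (-152, 160), (-151, 158), (-150, 158), (-148, 157), (-146, 157), (-145, 158), (-144, 157), (-142, 157), (-140, 157), (-139, 157), (-138, 158), (-136, 159), (-134, 159), (-133, 159), (-132, 157), (-130, 153), (-128, 142), (-127, 118)]
t2 -20 [(-157, 151), (-156, 152), (-154, 151), (-152, 148), (-151, 143), (-150, 148), (-148, 159), (-146, 170), (-145, 172), (-144, 161), (-142, 131)]
t2 25 [(-157, 153), (-156, 154), (-154, 153), (-152, 152), (-151, 147), (-150, 148), (-148, 158), (-146, 170), (-145, 172), (-144, 163), (-142, 139), (-130, 129), (-128, 142), (-127, 150), (-126, 152), (-124, 153), (-122, 150), (-121, 149), (-120, 148), (-118, 148), (-116, 130)]
t3 -20 [(-146, 118)]
t3 25 [(-157, 156), (-156, 156), (-154, 158), (-152, 155), (-151, 143), (-150, 125), (-145, 118)]
flag col 280 187 203 (58.0, 147.1)
flag col 290 189 205 (57.6, 127.4)
flag col 300 195 207 (49.4, 106.4)
```

View pics/t26f.png

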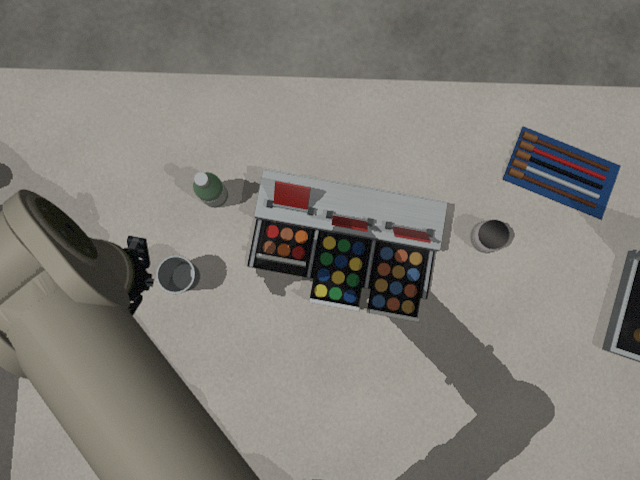

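```bash
python3 -c "
from h import *
t=cam('top')
rk=lambda p:(round(float((p[:2]-O)@ex),1),round(float((p[:2]-O)@ey),1))
print(t[0][176:196,285].tolist())
for uv in ((275,182),(285,183),(300,185),(310,187)): print(uv,rk(ray(t,uv,119)))
g=cv2.cvtColor(t[0],cv2.COLOR_RGB2GRAY).astype(np.float32)
for y in (100,122,145):
    xs=np.arange(-100,-60,2.); m=np.array([proj(t,[*(O+ex*x+ey*y),57]) for x in xs],np.float32)
    v=cv2.remap(g,m[None,:,0],m[None,:,1],cv2.INTER_LINEAR)[0]; print('t1',y,[(round(float(x)),int(a)) for x,a in zip(xs,v)])
for a in (1.0,1.1,1.2): print(a,30+64*np.sin(a-.6)-2.5*0, 66+64*np.cos(a-.6))
"
```

```text
[[151, 155, 153], [155, 157, 156], [153, 157, 156], [152, 155, 153], [154, 157, 158], [148, 153, 153], [133, 123, 123], [134, 52, 51], [137, 53, 52], [110, 47, 46], [113, 47, 47], [111, 42, 39], [110, 39, 37], [113, 41, 40], [112, 44, 42], [110, 38, 35], [110, 36, 30], [112, 41, 39], [110, 35, 35], [111, 35, 34]]
(275, 182) (66.0, 158.4)
(285, 183) (67.5, 139.0)
(300, 185) (68.7, 109.9)
(310, 187) (68.2, 90.2)
t1 100 [(-100, 46), (-98, 12), (-96, 16), (-94, 16), (-92, 21), (-90, 21), (-88, 15), (-86, 13), (-84, 14), (-82, 28), (-80, 52), (-78, 100), (-76, 116), (-74, 122), (-72, 104), (-70, 57), (-68, 22), (-66, 19), (-64, 32), (-62, 43)]
t1 122 [(-100, 46), (-98, 14), (-96, 21), (-94, 22), (-92, 23), (-90, 17), (-88, 18), (-86, 23), (-84, 25), (-82, 31), (-80, 51), (-78, 95), (-76, 114), (-74, 118), (-72, 101), (-70, 58), (-68, 38), (-66, 47), (-64, 57), (-62, 68)]
t1 145 [(-100, 51), (-98, 14), (-96, 9), (-94, 12), (-92, 23), (-90, 18), (-88, 22), (-86, 24), (-84, 25), (-82, 25), (-80, 46), (-78, 89), (-76, 115), (-74, 118), (-72, 103), (-70, 65), (-68, 28), (-66, 39), (-64, 56), (-62, 62)]
1.0 54.92277390775364 124.94790361618465
1.1 60.683234470669 122.16528396098386
1.2 66.13711829728226 118.8214793542194
```

Flag tip measures x≈67–68 (expected 66 when fully back). Tray 1's lip is at about -75 (home is -76), and the tray 2 and 3 lips are at about -146 (fully out). Everything is clear, so I'm handing in.

```bash
python3 -c "
from cell import bot
print(bot.job_done())"
```

```text
the job is handed in; nothing more can be done
None
```

The job is handed in at about 35 s. The left tray (tray 1) was the one that binds, and the last camera checks agree with the end state you asked for.

- **Trying the trays:** I pushed all three home until they met the stop. I then drew each out by its lip: tray 1 stopped at about 54 mm, while trays 2 and 3 ran freely to their end stops. The highest force I read was about 18 N along the pull, at tray 1's stop; the wrist total was about 22 N there and at the home stops.
- **Final state:** I pushed tray 1 home again and tipped only its flag back to its stop. In the last top view:

| Item | Measured x (mm, rack frame) | Expected x (mm) |
|---|---|---|
| Tray 1 lip | -75 | -76 (home) |
| Tray 2 lip | -145.5 | -146 (fully out) |
| Tray 3 lip | about -146, from a weaker edge reading | -146 (fully out) |
| Flag 1 tip | 67–68 | 66 (fully back) |

- **Bystanders:** Flags 2 and 3 still lean forward, and the bottle, jar and cup stand where they did.

**What disagreed:** The fingertips stood about 18–26 mm higher than the TCP reading suggested. Because of that, my first push at tray 3 passed over its lip without moving the tray. I repeated it lower.

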